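# Ready to serve cornbread

## Robot

A 7-joint arm with a two-finger parallel gripper is mounted at the origin on the work surface. World frame = base frame: x ahead of the robot, y to its left, z up, the work surface at z = 0. Lengths are in m, angles in rad, forces in N, time in s.
With the tool pointing down it reaches from about 0.4 to 0.85 m from the base axis. Payload 10.4 kg.
Tool frame: the origin (TCP) lies at the very end of the fingers, on their centre line; the grasp point (between the pads) lies 19 mm behind it (manip.grip_depth is the distance from the TCP to the grasp point, in m); z points along the fingers, x is the direction in which the jaws open and shut, and the axes are right-handed (so a half turn about z gives the same grasp; the last joint's range is limited). The gripper opens to 85 mm and grips with 20 to 120 N. Pads are 22 mm wide; open, the fingers measure 114 mm over their backs; the gripper's body (76 mm by 85 mm) begins 54 mm behind the grasp point. The pads swing forward as they close: fully open they stand 13 mm farther back than shut.
Start: joints at [-1.331, 0.332, -0.065, 1.46, 0.022, 1.35, -0.088], TCP at [0.162, 0.604, 0.231] pointing down, gripper open.
Joint ranges: [-2.6, 2.6], [-0.5, 2.12], [-1.47, 1.34], [0.16, 2.42], [-1.27, 4.41], [0.06, 2.06], [-2.6, 2.6]. Speed limits (rad/s): [2.22, 2.22, 2.79, 2.79, 3.14, 3.14, 3.14].

## Interface

Orientations are given as a unit quaternion [x, y, z, w].
In Python, from workcell import manip, cams gives the robot as it stands. The module is installed in compiled form; this text tells all that it offers.
- The arm moves only by the tool move_arm, never from a script. Its arguments are lists of equal length, an entry for each row: "claw": the opening, from 0 (shut) to 1 (fully open); "dp": the shift along the tool's x, y, z as a fraction of full scale, a list of three; "turn": the turn, a rotation vector about the tool's x, y, z as a fraction of full scale, a list of three. A call has 1 to 8 rows; each row shifts and turns the commanded pose from where the row before left it, along the tool's axes as they then stand; what a row does not reach is not made up. Full scale, the value 1, is 200 mm for a shift and 45 degrees for a turn. A row lasts 1/12 s, in which the tool goes at most 41.7 mm and 7.16 degrees, less where a joint would pass 70% of its speed; a pose out of reach is approached as far as the arm can. A call with a number of a shift or a turn outside -1 to 1 is refused whole. A call with a gripper value outside its range is refused whole. The fingers move at their own pace and stop on an object; "grip_force" is the grip in N (left out, the last holds). Time passes only in rows, so rows that do not move let the fingers close. It gives the time, the measured TCP pose, the force and the opening at its end, in the units of the state.
- manip.get_obs(): the state, without advancing time (a new reading comes with each control period).
- cams.camera(name): name is "scene" or "top" or "wrist"; returns the picture (400x640x3 uint8, red, green, blue); there is no depth.
- cams.camera_info(name): a dict with "fx", "fy", "cx", "cy" (pixels), "dist" ([k1, k2, p1, p2, k3] as OpenCV has them; the pictures are not rectified), "pose" (4x4, takes a point from camera to world coordinates); the wrist camera has in their place "tool_from_camera" (4x4, takes a point from camera to tool coordinates, whose origin is the TCP and whose axes are the tool frame's). Camera axes: x right, y down, z forward; pixel columns grow to the right and rows downward; lengths in m; the calibration is good to about 2 mm. A picture is of the moment at which its call begins: read the wrist's pose just before it. camera_info takes no time and is no camera call.
- manip.hand_in(): hands the job in, once; it reports no verdict.
The state is a dict: "clock": time; "joint_pos": joint angles; "joint_velocities": joint speeds; "tau": joint torques, N m; "position": TCP position; "ee_rot": TCP orientation; "ft_force": force on the tool from outside, world axes, zero at the start; "torque": the same for the moment, N m; "grip_width": opening from 0.0 (shut) to 1.0 (fully open).
Only numpy, scipy, OpenCV 4.12 (cv2) and the standard library are available. Lean on these libraries where they do the work, as an engineer would, in place of code of your own. Each camera call takes 0.05 s, during which the arm holds its last target.

## Task

Get ready to serve the cornbread. First slide the three white side dishes into a straight, even row close along the robot's side of the pan, short ends square to it, left, middle and right as they stand now, with gaps between neighbours about as wide as a dish's short side. Then bring the blue-handled turner out of the open half of the pan, slanting it past the cover, which stays on undisturbed, and finish still holding the turner in the gripper, level and right way up, with its blade a hand's breadth or two above the middle dish; leave the honey bottle, the sauce jar and the salt shaker where they stand.

Things in the scene. Friction and masses are not known exactly. Their poses are not given: they have to be found in the camera images.
- pan: steel food pan, fixed, 530 (its y) x 162 (its x) x 100 mm high; origin under its centre, on the table; -x side faces the robot, the +y half is covered. Inside: y -253 to 253, x -69 to 69 mm, vertical walls. Firm cornbread fills it to a flat top 40 mm above the table for y > -201 mm; the rest is bare floor (4 mm up)
- pan_mouth (a point): centre of the uncovered half of the pan's mouth, at rim height (100 mm); the free mouth is 138 mm (x) by 253 mm (y: from -253 mm at the end wall to 0 at the cover's edge, in the pan's frame); axes as the pan's
- cover: flat steel cover, loose, 0.4 kg, on the rim over the pan's +y half, 160 x 264 mm, top 104 mm above the table; its edge at the opening is at pan y = 0. From 17 mm behind that edge its underside hangs 6 mm into the pan (94 mm above the table). Bar handle 90 mm along y, top 35 mm above the rim. Origin at its centre, at rim height. It must stay where it lies
- turner: slotted steel turner, loose, 0.18 kg, 400 mm along its y; origin mid-length on its underside. Lies flat on the cornbread, handle (-y) in the open half, blade (+y) under the cover. Blue handle 22 mm wide (x), 18 high, y -198 to -22 mm; 8 mm round steel shank; blade 52 mm wide, 3 thick, y 90 to 200 mm, at the underside. Balance at y = -35 mm
- turner_grip (a point): where to hold the turner: middle of the handle's section, 9 mm above its underside (49 mm above the table at first), at turner y = -85 mm; axes as the turner's: +y to the blade, x across, z up. From here the blade's centre is 230 mm along +y and 7.5 mm lower, the blade's tip 285 mm along +y, the handle's end 113 mm along -y
- turner_blade (a point): centre of the turner's blade (y = 145 mm of the turner), half-way through its thickness; axes as the turner's
- turner_butt (a point): end of the turner's handle (y = -198 mm of the turner), mid-section; axes as the turner's
- dish_left_center (a point): white side dish, open-topped, 96 mm (its x) by 56 mm (its y) by 34 mm high, walls 4 mm, 0.12 kg, loose on the table, skewed at first; this point is on its centre line, 17 mm above the table. The left of the three, seen from the robot (left is +y)
- dish_middle_center (a point): white side dish, open-topped, 96 mm (its x) by 56 mm (its y) by 34 mm high, walls 4 mm, 0.12 kg, loose on the table, skewed at first; this point is on its centre line, 17 mm above the table. The middle of the three, seen from the robot (left is +y)
- dish_right_center (a point): white side dish, open-topped, 96 mm (its x) by 56 mm (its y) by 34 mm high, walls 4 mm, 0.12 kg, loose on the table, skewed at first; this point is on its centre line, 17 mm above the table. The right of the three, seen from the robot (left is +y)
- honey: bystander: amber squeeze bottle, 54 mm diameter, 142 mm high, loose, left of the pan; origin under its centre
- shaker: bystander: salt shaker with steel top, 44 mm diameter, 85 mm high, loose, right of the dishes; origin under its centre
- jar: bystander: dark red sauce jar, 68 mm diameter, 75 mm high, loose, right of the pan; origin under its centre
Mind the look-alikes: they are no part of the job. Leave any orange look-alike of the part that bears dish_right_center alone. Leave any purple look-alike of the part that bears dish_left_center alone.

How it is judged:
By the outcome, as a careful person would: the job done as asked, in the order asked, and still so for the second after the job is handed in, while the arm keeps its last pose, push and grip.
It also fails if it takes over 72 s, if anything falls off the work surface, if the arm or the gripper's body presses on something with over 40 N, if the wrist force passes 120 N, or if a joint passes its speed limit or range.

## Working session

There is one attempt and no reset: what is moved stays moved. The work goes in short steps, Python scripts to look and compute and a tool call to move; the robot and the scene stay as the last step left them, time stands still between calls to the robot, and variables do not carry over. Pictures are saved under pics/ and viewed, and the job is handed in when it is done.

Besides the shell and the picture viewer there is one more tool, called as a command line: name --argument value ..., lists and objects as JSON in quotes. move_arm: Moves the arm, as the interface text tells. Shift numbers are shares of 200 mm and turn numbers shares of 45 degrees, none past 1 either way. Its arguments: {"type":"object","properties":{"claw":{"type":"array","items":{"type":"number"}},"dp":{"type":"array","items":{"type":"array","items":{"type":"number"}}},"turn":{"type":"array","items":{"type":"array","items":{"type":"number"}}},"grip_force":{"type":"number"}},"required":["claw","dp","turn"]}

```bash
mkdir -p pics; python3 - <<'E'
from workcell import manip, cams
import cv2,json
print(manip.get_obs(), manip.grip_depth)
for n in ["scene","top","wrist"]:
    im=cams.camera(n); cv2.imwrite(f"pics/{n}0.png",im[:,:,::-1]); 
    i=cams.camera_info(n); print(n,i)
E
```

```text
{'clock': 0.0, 'joint_pos': array([-1.33060971,  0.33284587, -0.06469086,  1.46095317,  0.02162623,
        1.34988654, -0.08851085]), 'joint_velocities': array([-5.16403418e-04,  6.27098419e-04, -4.12125454e-04,  6.72333931e-04,
       -7.43071681e-04, -5.41146078e-05,  1.52148789e-03]), 'tau': array([ 1.46552502e-04, -6.25436568e+01,  4.90647659e-02, -3.91615856e+01,
        1.62422756e-02,  9.95560287e-03, -4.06132472e-05]), 'position': array([0.16227934, 0.6031764 , 0.23052649]), 'ee_rot': array([ 7.93651260e-01,  6.08372575e-01, -5.24412609e-04,  4.61193998e-04]), 'ft_force': array([-0.14780722, -0.57331891,  0.15390501]), 'torque': array([-0.00960329,  0.029218  , -0.01397464]), 'grip_width': 0.9959607788807843} 0.0187
scene {'fx': 503.4684452006007, 'fy': 503.4684452006007, 'cx': 325.95353096773226, 'cy': 193.45422953490475, 'dist': array([0.04665632, 0.        , 0.        , 0.        , 0.        ]), 'pose': array([[ 0.59209365,  0.42609502, -0.68400888,  1.42155347],
       [ 0.80565313, -0.33263155,  0.49018291, -0.61238959],
       [-0.01865844, -0.84130808, -0.54023381,  0
[... 366 characters left out ...]
131096,  0.06503528],
       [ 0.02156136, -0.06461588, -0.99767725,  1.45253772],
       [ 0.        ,  0.        ,  0.        ,  1.        ]])}
wrist {'fx': 313.38316444951374, 'fy': 313.38316444951374, 'cx': 325.37867871737944, 'cy': 192.53416672595912, 'dist': array([-0.04052058,  0.        ,  0.        ,  0.        ,  0.        ]), 'tool_from_camera': array([[ 9.99999406e-01,  9.20150606e-04, -5.84049689e-04,
        -1.20748503e-04],
       [-7.05127354e-04,  9.54862507e-01,  2.97047294e-01,
        -7.42983506e-02],
       [ 8.31015398e-04, -2.97046706e-01,  9.54862589e-01,
        -1.42228978e-01],
       [ 0.00000000e+00,  0.00000000e+00,  0.00000000e+00,
         1.00000000e+00]])}
```

View pics/top0.png

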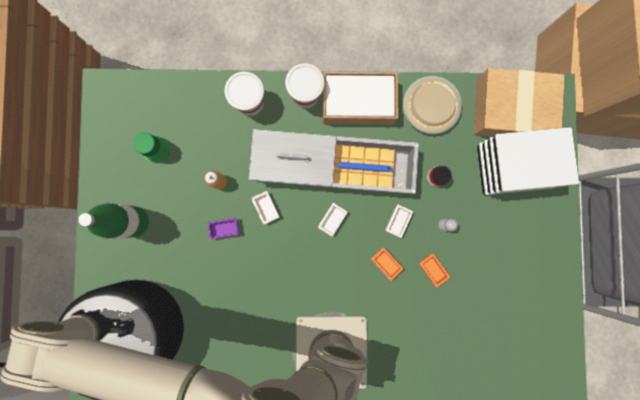

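View pics/scene0.png

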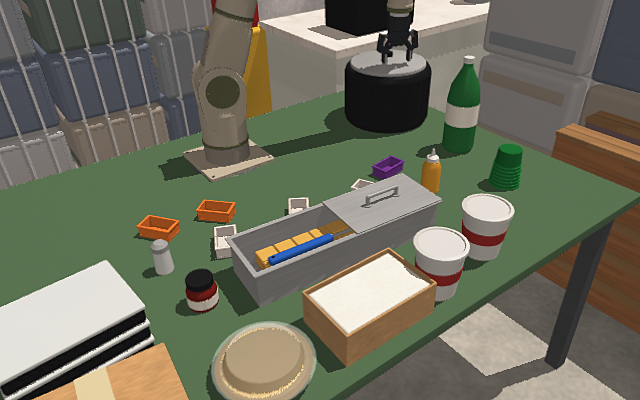

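View pics/wrist0.png

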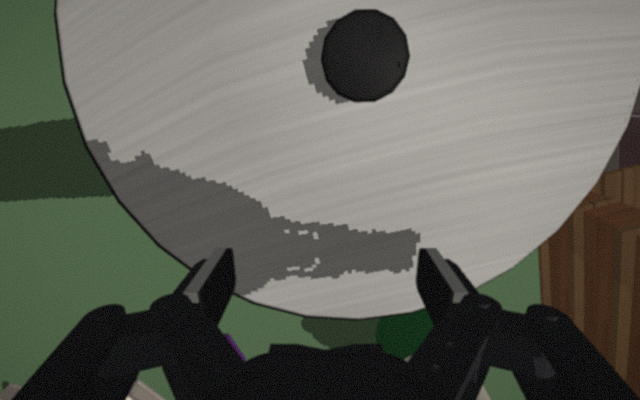

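Top view: pan at about (250–418, 130–192), dishes near (265,208), (333,219), (399,221), honey (215,179), jar (440,176), shaker (449,225). The gripper stands over a black pot. I'll enlarge the middle.

```bash
python3 - <<'E'
import cv2
im=cv2.imread("pics/top0.png")
a=im[120:245,195:355]; cv2.imwrite("pics/t0a.png",cv2.resize(a,None,fx=5,fy=4.8*5/4.8*0+5,interpolation=cv2.INTER_CUBIC)[:600])
a=im[120:240,320:480]; cv2.imwrite("pics/t0b.png",cv2.resize(a,None,fx=5,fy=5,interpolation=cv2.INTER_CUBIC))
E
```

```text
(no output)
```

View pics/t0a.png

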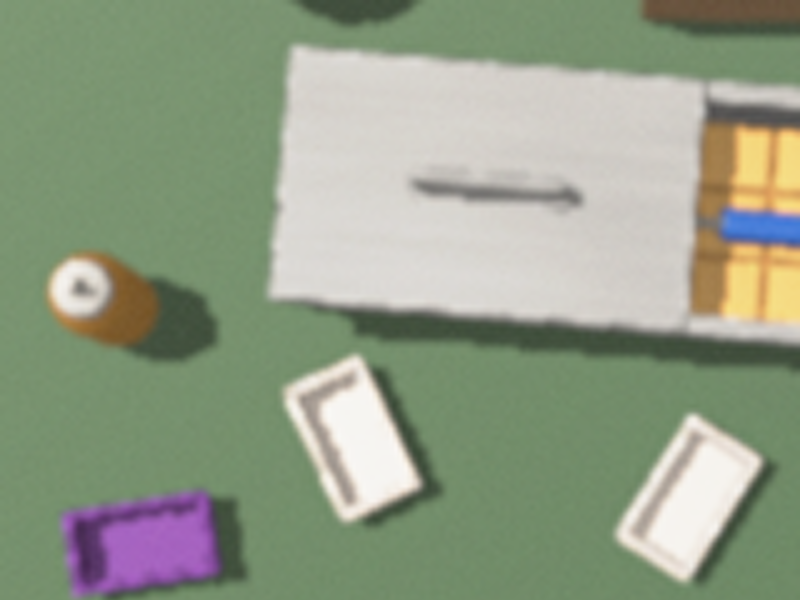

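View pics/t0b.png

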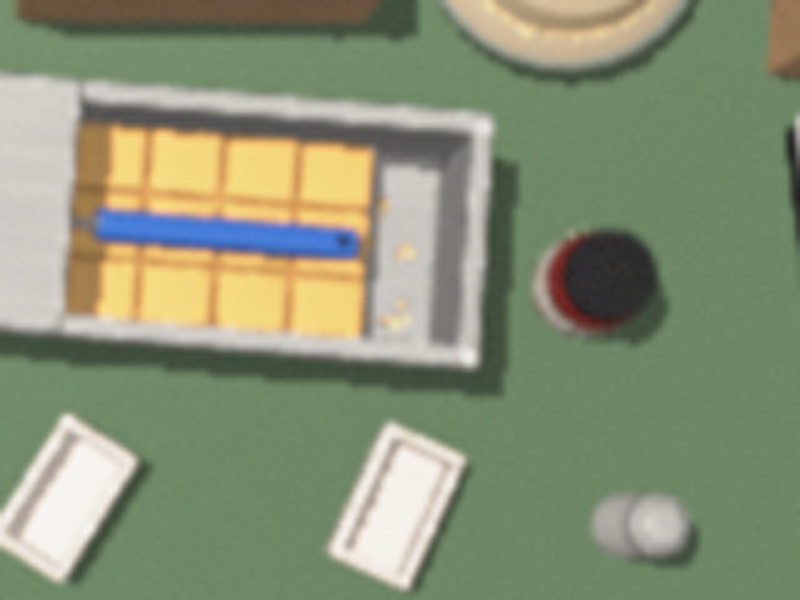

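```bash
cat > h.py <<'E'
import numpy as np, cv2
from workcell import manip, cams
from scipy.spatial.transform import Rotation as R
def ray(name,uv,z,pose=None):
    i=cams.camera_info(name); K=np.array([[i['fx'],0,i['cx']],[0,i['fy'],i['cy']],[0,0,1]])
    T=i['pose'] if pose is None else pose
    p=cv2.undistortPoints(np.array(uv,float).reshape(-1,1,2),K,np.array(i['dist'])).reshape(-1,2)
    d=np.c_[p,np.ones(len(p))]@T[:3,:3].T; o=T[:3,3]
    return o+d*((z-o[2])/d[:,2])[:,None]
def tool():
    o=manip.get_obs(); T=np.eye(4); T[:3,:3]=R.from_quat(o['ee_rot']).as_matrix(); T[:3,3]=o['position']; return T
def wpose(): return tool()@cams.camera_info('wrist')['tool_from_camera']
def proj(name,P,pose=None):
    i=cams.camera_info(name); K=np.array([[i['fx'],0,i['cx']],[0,i['fy'],i['cy']],[0,0,1]])
    T=np.linalg.inv(i['pose'] if pose is None else pose)
    return cv2.projectPoints(np.array(P,float),cv2.Rodrigues(T[:3,:3])[0],T[:3,3],K,np.array(i['dist']))[0].reshape(-1,2)
def crop(off,s,uv): return (np.array(uv,float)+.5)/s-.5+np.array(off)
E
python3 - <<'E'
from h import *
np.set_printoptions(precision=4,suppress=True)
A=lambda uv:crop((195,120),5,uv); B=lambda uv:crop((320,120),5,uv)
c=ray('top',A([(292,45),(704,82),(690,330),(270,298)]),.104); print('cover',c, c.mean(0))
e=ray('top',B([(490,118),(475,367)]),.1); print('panend',e, e.mean(0))
for n,uv in [('L',A([(360,355),(424,485),(348,522),(284,393)])),('M',A([(690,415),(765,463),(688,583),(615,533)])),('R',B([(390,422),(467,458),(408,590),(328,550)]))]:
    q=ray('top',uv,.034)[:,:2]; s=[np.linalg.norm(q[i]-q[(i+1)%4]) for i in range(4)]
    # long axis
    if s[0]>s[1]: v=(q[0]-q[1])+(q[3]-q[2])
    else: v=(q[0]-q[3])+(q[1]-q[2])
    print(n,q.mean(0),np.round(s,3),np.degrees(np.arctan2(v[1],v[0])))
t=ray('top',B([(358,243),(97,224)]),.058); d=t[1]-t[0]; print('turner',t,np.degrees(np.arctan2(-d[0],d[1])),np.linalg.norm(d))
print('honey',ray('top',A([(82,289)]),.14),'jar',ray('top',B([(608,280)]),.075),'shaker',ray('top',B([(660,525)]),.085))
E
```

```text
cover [[ 0.7208  0.2534  0.104 ]
 [ 0.6992 -0.0085  0.104 ]
 [ 0.5405  0.0002  0.104 ]
 [ 0.5593  0.2651  0.104 ]] [0.6299 0.1275 0.104 ]
panend [[ 0.6787 -0.2723  0.1   ]
 [ 0.5186 -0.261   0.1   ]] [ 0.5986 -0.2666  0.1   ]
L [0.4742 0.2189] [0.096 0.055 0.095 0.056] 26.78537247020267
M [ 0.4356 -0.0031] [0.059 0.094 0.058 0.093] -32.48488111135449
R [ 0.4321 -0.2248] [0.056 0.096 0.059 0.095] -25.424761403450027
turner [[ 0.6036 -0.1947  0.058 ]
 [ 0.6151 -0.023   0.058 ]] -3.8375652093820403 0.17216353584656122
honey [[0.56   0.3744 0.14  ]] jar [[ 0.5779 -0.3543  0.075 ]] shaker [[ 0.4189 -0.3824  0.085 ]]
```

```bash
cat >> h.py <<'E'
np.set_printoptions(precision=4,suppress=True)
PC=np.array([.6193,-.0030]); PY=np.radians(-4.5)
def pan(x,y): 
    c,s=np.cos(PY),np.sin(PY); return PC+np.array([c*x-s*y,s*x+c*y])
def down(p,yaw): # tool pointing down, tool x at yaw deg
    T=np.eye(4); a=np.radians(yaw); T[:3,:3]=np.c_[[np.cos(a),np.sin(a),0],[np.sin(a),-np.cos(a),0],[0,0,-1]]; T[:3,3]=p; return T
def plan(T1,vmax=.038,amax=6.5,T0=None,n=None):
    T0=tool() if T0 is None else T0
    dp=T1[:3,3]-T0[:3,3]; rv=R.from_matrix(T0[:3,:3].T@T1[:3,:3]).as_rotvec()
    n=n or int(max(1,np.ceil(np.linalg.norm(dp)/vmax),np.ceil(np.degrees(np.linalg.norm(rv))/amax)))
    Rk=R.from_matrix(T0[:3,:3]); D=[];U=[]
    for k in range(n):
        D.append(np.round(Rk.inv().apply(dp/n)/.2,3).tolist()); U.append(np.round(rv/n/np.radians(45),3).tolist())
        Rk=Rk*R.from_rotvec(rv/n)
    print(n,'rows dp',D,'turn',U[0]); return T1
def st():
    o=manip.get_obs(); T=tool(); print('t%.2f'%o['clock'],o['position'],'yaw %.2f'%np.degrees(np.arctan2(T[1,0],T[0,0])),'z',T[:3,2],'F',o['ft_force'],'g %.3f'%o['grip_width'],'q',np.round(o['joint_pos'],2))
E
python3 - <<'E'
from h import *
T=tool(); a=T.copy(); a[2,3]=.30; plan(a)
b=plan(down([.4742,.2189,.2],116.8),T0=a,n=15)
E
```

```text
2 rows dp [[-0.0, 0.0, -0.173], [-0.0, 0.0, -0.173]] turn [0.0, 0.0, 0.0]
15 rows dp [[-0.097, 0.134, 0.033], [-0.103, 0.129, 0.033], [-0.109, 0.124, 0.033], [-0.115, 0.118, 0.033], [-0.121, 0.112, 0.033], [-0.126, 0.106, 0.033], [-0.131, 0.1, 0.033], [-0.136, 0.094, 0.033], [-0.14, 0.087, 0.033], [-0.144, 0.08, 0.033], [-0.148, 0.073, 0.033], [-0.151, 0.066, 0.033], [-0.154, 0.058, 0.033], [-0.157, 0.051, 0.033], [-0.159, 0.043, 0.033]] turn [-0.0, 0.0, -0.062]
```

move_arm --claw '[1, 1, 1, 1, 1, 1, 1, 1]' --dp '[[0, 0, -0.17], [0, 0, -0.17], [-0.097, 0.134, 0.033], [-0.103, 0.129, 0.033], [-0.109, 0.124, 0.033], [-0.115, 0.118, 0.033], [-0.121, 0.112, 0.033], [-0.126, 0.106, 0.033]]' --turn '[[0, 0, 0], [0, 0, 0], [0, 0, -0.062], [0, 0, -0.062], [0, 0, -0.062], [0, 0, -0.062], [0, 0, -0.062], [0, 0, -0.062]]'

```text
clock: 0.82
position: [0.2878, 0.4483, 0.2592]
ee_rot: [0.696, 0.718, -0.0, -0.0]
ft_force: [1.0, 0.4, -0.5]
grip_width: 0.999
```

```bash
python3 - <<'E'
from h import *
st()
plan(down([.4742,.2189,.2],116.8))
E
```

```text
t0.82 [0.2878 0.4483 0.2592] yaw 91.82 z [-0.0002 -0.0001 -1.    ] F [ 0.9555  0.3794 -0.4591] g 0.999 q [-1.1   0.11  0.01  1.67 -0.    1.36  0.52]
8 rows dp [[-0.147, 0.112, 0.037], [-0.153, 0.104, 0.037], [-0.158, 0.095, 0.037], [-0.163, 0.086, 0.037], [-0.168, 0.077, 0.037], [-0.172, 0.068, 0.037], [-0.175, 0.059, 0.037], [-0.178, 0.049, 0.037]] turn [-0.0, 0.0, -0.069]
```

move_arm --claw '[1, 1, 1, 1, 1, 1, 1, 1]' --dp '[[-0.147, 0.112, 0.037], [-0.153, 0.104, 0.037], [-0.158, 0.095, 0.037], [-0.163, 0.086, 0.037], [-0.168, 0.077, 0.037], [-0.172, 0.068, 0.037], [-0.175, 0.059, 0.037], [-0.1, 0.03, 0.037]]' --turn '[[0, 0, -0.069], [0, 0, -0.069], [0, 0, -0.069], [0, 0, -0.069], [0, 0, -0.069], [0, 0, -0.069], [0, 0, -0.069], [0, 0, -0.069]]'

```text
clock: 1.48
position: [0.465, 0.2284, 0.2002]
ee_rot: [0.527, 0.85, -0.0, 0.001]
ft_force: [0.3, -0.4, 0.2]
grip_width: 0.999
```

```bash
python3 - <<'E'
from h import *
st()
W=wpose(); im=cams.camera('wrist'); np.save('w1.npy',W); cv2.imwrite('pics/w1.png',im[:,:,::-1]); st()
plan(down([.4742,.2189,.1],116.8))
E
```

```text
t1.48 [0.465  0.2284 0.2002] yaw 116.44 z [ 0.0007 -0.0009 -1.    ] F [ 0.251  -0.3743  0.1547] g 0.999 q [-0.77  0.11  0.24  1.8  -0.03  1.24  1.51]
t1.53 [0.4662 0.2256 0.1987] yaw 116.48 z [-0.0002 -0.0029 -1.    ] F [ 0.3201 -3.8    -0.8802] g 1.000 q [-0.76  0.11  0.24  1.8  -0.03  1.23  1.52]
3 rows dp [[-0.015, 0.007, 0.165], [-0.016, 0.007, 0.165], [-0.016, 0.007, 0.164]] turn [-0.001, 0.001, -0.002]
```

View pics/w1.png

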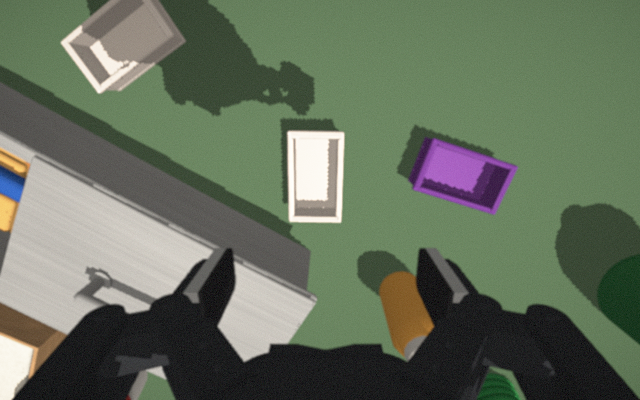

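```bash
python3 - <<'E'
from h import *
im=cv2.imread('pics/w1.png'); c=im[115:235,260:370]; cv2.imwrite('pics/w1c.png',cv2.resize(c,None,fx=5,fy=5,interpolation=cv2.INTER_CUBIC))
W=np.load('w1.npy')
q=ray('wrist',[(287.5,131),(344,131.5),(341.5,222),(289,222.5)],.034,W)
print(q,q.mean(0)); v=q[3]-q[0]+q[2]-q[1]; print(np.degrees(np.arctan2(v[1],v[0])),np.linalg.norm(v)/2)
print(np.linalg.norm(q[0]-q[1]),np.linalg.norm(q[2]-q[3]))
E
```

```text
[[0.4448 0.1754 0.034 ]
 [0.4207 0.2249 0.034 ]
 [0.5062 0.2663 0.034 ]
 [0.5316 0.2167 0.034 ]] [0.4758 0.2208 0.034 ]
25.63935178636941 0.09552616889209936
0.054997122461414125 0.055801491660421185
```

View pics/w1c.png

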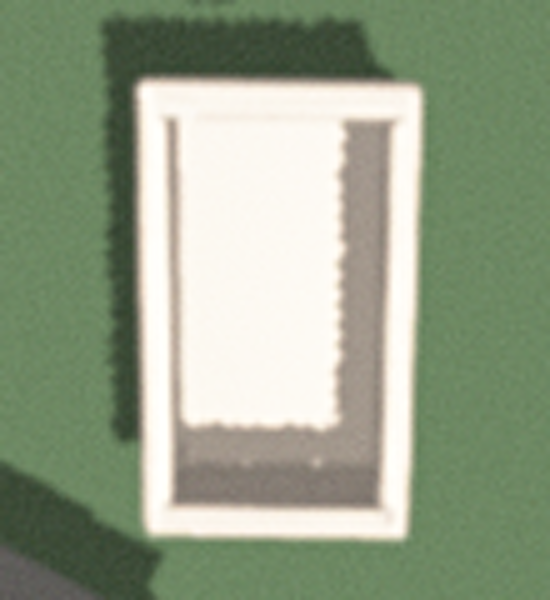

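Wrist view: left dish with rim corners (287,131), (344,132), (342,223), (289,222), agreeing with the top view to about 2 mm. Descend.

```bash
python3 - <<'E'
from h import *
plan(down([.4752,.2202,.008],116.3),n=6)
E
```

```text
6 rows dp [[-0.007, 0.005, 0.159], [-0.007, 0.005, 0.159], [-0.007, 0.005, 0.159], [-0.007, 0.005, 0.159], [-0.007, 0.005, 0.159], [-0.007, 0.005, 0.159]] turn [-0.0, 0.001, 0.001]
```

move_arm --claw '[1, 1, 1, 1, 1, 1]' --dp '[[-0.02, 0.015, 0.1], [-0.022, 0.015, 0.17], [0, 0, 0.17], [0, 0, 0.17], [0, 0, 0.1], [0, 0, 0]]' --turn '[[0, 0, 0], [0, 0, 0.003], [0, 0, 0], [0, 0, 0], [0, 0, 0], [0, 0, 0]]'

```text
clock: 2.03
position: [0.469, 0.2264, 0.0542]
ee_rot: [0.527, 0.85, -0.003, -0.002]
ft_force: [-0.9, 0.3, -0.1]
grip_width: 1.001
```

```bash
python3 - <<'E'
from h import *
st()
plan(down([.4752,.2202,.008],116.3),n=2)
E
```

```text
t2.03 [0.469  0.2264 0.0542] yaw 116.39 z [-0.0064 -0.0042 -1.    ] F [-0.929   0.3472 -0.078 ] g 1.001 q [-0.74  0.29  0.23  1.93 -0.08  0.94  1.56]
2 rows dp [[-0.021, 0.008, 0.115], [-0.021, 0.008, 0.115]] turn [-0.005, 0.001, 0.001]
```

move_arm --claw '[1, 1, 1, 1]' --dp '[[-0.021, 0.008, 0.06], [-0.021, 0.008, 0.06], [0, 0, 0], [0, 0, 0]]' --turn '[[-0.005, 0, 0], [-0.005, 0, 0], [0, 0, 0], [0, 0, 0]]'

```text
clock: 2.37
position: [0.4788, 0.2219, 0.0355]
ee_rot: [0.527, 0.85, 0.003, 0.002]
ft_force: [-0.6, 0.4, -0.1]
grip_width: 0.998
```

```bash
python3 - <<'E'
from h import *
st()
plan(down([.4752,.2202,.008],116.3),n=2)
E
```

```text
t2.37 [0.4788 0.2219 0.0355] yaw 116.36 z [ 0.0071  0.0037 -1.    ] F [-0.581   0.4051 -0.1378] g 0.998 q [-0.72  0.32  0.23  1.94 -0.09  0.89  1.59]
2 rows dp [[0.0, -0.01, 0.069], [0.0, -0.01, 0.069]] turn [0.005, -0.0, 0.001]
```

move_arm --claw '[1, 1, 1, 1]' --dp '[[0, 0, 0.05], [0, 0, 0.05], [0, 0, 0], [0, 0, 0]]' --turn '[[0, 0, 0], [0, 0, 0], [0, 0, 0], [0, 0, 0]]'

```text
clock: 2.7
position: [0.4782, 0.2216, 0.014]
ee_rot: [0.527, 0.85, 0.003, 0.002]
ft_force: [-0.0, 0.1, 1.1]
grip_width: 1.001
```

```bash
python3 - <<'E'
from h import *
st()
plan(down([.4752,.2202,.008],116.3),n=2)
E
```

```text
t2.70 [0.4782 0.2216 0.014 ] yaw 116.40 z [ 0.0059  0.0029 -1.    ] F [-0.0186  0.1051  1.0565] g 1.001 q [-0.72  0.35  0.23  1.95 -0.1   0.84  1.59]
2 rows dp [[0.0, -0.008, 0.015], [0.0, -0.008, 0.015]] turn [0.004, 0.0, 0.001]
```

move_arm --claw '[1, 1, 0, 0, 0, 0, 0]' --dp '[[0, -0.008, 0.01], [0, -0.007, 0.012], [0, 0, 0], [0, 0, 0], [0, 0, 0], [0, 0, 0], [0, 0, 0]]' --turn '[[0.004, 0, 0], [0.003, 0, 0], [0, 0, 0], [0, 0, 0], [0, 0, 0], [0, 0, 0], [0, 0, 0]]' --grip_force 25

```text
clock: 3.28
position: [0.4762, 0.2205, 0.0104]
ee_rot: [0.527, 0.85, 0.001, 0.001]
ft_force: [-2.3, -0.3, 4.7]
grip_width: 0.644
```

```bash
python3 - <<'E'
from h import *
st()
p=pan(-.144,.112); print(p)
plan(down([*p,tool()[2,3]],85.5),vmax=.014,amax=4.4)
E
```

```text
t3.28 [0.4762 0.2205 0.0104] yaw 116.38 z [ 0.0023  0.0013 -1.    ] F [-2.3378 -0.3311  4.7356] g 0.644 q [-0.72  0.36  0.23  1.95 -0.11  0.84  1.6 ]
[0.4845 0.12  ]
8 rows dp [[-0.059, -0.023, -0.0], [-0.06, -0.019, -0.0], [-0.061, -0.015, -0.0], [-0.062, -0.011, -0.0], [-0.063, -0.007, -0.0], [-0.063, -0.003, -0.0], [-0.063, 0.002, -0.0], [-0.063, 0.006, -0.0]] turn [0.0, -0.0, 0.086]
```

move_arm --claw '[0, 0, 0, 0, 0, 0, 0, 0]' --dp '[[-0.059, -0.023, 0], [-0.06, -0.019, 0], [-0.061, -0.015, 0], [-0.062, -0.011, 0], [-0.063, -0.007, 0], [-0.063, -0.003, 0], [-0.063, 0.002, 0], [-0.063, 0.006, 0]]' --turn '[[0, 0, 0.086], [0, 0, 0.086], [0, 0, 0.086], [0, 0, 0.086], [0, 0, 0.086], [0, 0, 0.086], [0, 0, 0.086], [0, 0, 0.086]]'

```text
clock: 3.95
position: [0.4851, 0.1201, 0.0105]
ee_rot: [0.736, 0.677, 0.002, 0.0]
ft_force: [1.0, 2.8, 2.3]
grip_width: 0.644
```

```bash
python3 - <<'E'
from h import *
st()
W=wpose(); im=cams.camera('wrist'); np.save('w2.npy',W); cv2.imwrite('pics/w2.png',im[:,:,::-1]); st()
p=pan(-.144,.112)
plan(down([*p,.01],85.5))
E
```

```text
t3.95 [0.4851 0.1201 0.0105] yaw 85.27 z [ 0.0035  0.0024 -1.    ] F [1.0458 2.7922 2.3298] g 0.644 q [-0.66  0.32  0.37  2.02 -0.16  0.82  1.29]
t4.00 [0.4853 0.1172 0.0105] yaw 84.84 z [ 0.0034  0.0011 -1.    ] F [-0.1106 -1.3569  3.2826] g 0.643 q [-0.66  0.32  0.37  2.03 -0.16  0.82  1.28]
1 rows dp [[0.013, -0.005, 0.002]] turn [0.004, -0.002, -0.015]
```

View pics/w2.png

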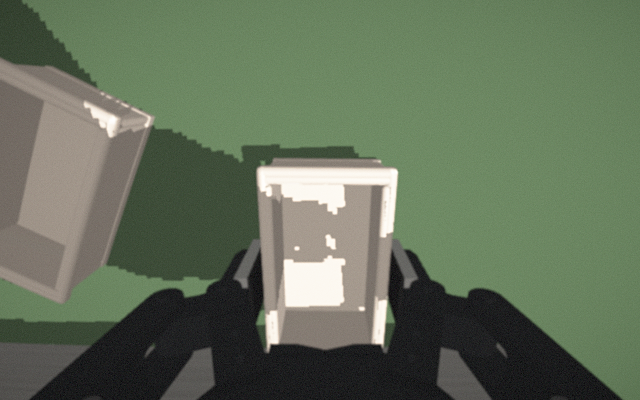

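The dish sits square between the jaws; its robot-side outer rim edge is at about row 168, columns 258–397. Measuring, and computing a small correction.

```bash
python3 - <<'E'
from h import *
W=np.load('w2.npy')
q=ray('wrist',[(258,168),(397,168)],.034,W); print(q)
c,s=np.cos(PY),np.sin(PY)
for p in q: d=p[:2]-PC; print('pan',c*d[0]+s*d[1],-s*d[0]+c*d[1])
st()
E
```

```text
[[0.4355 0.0975 0.034 ]
 [0.44   0.1512 0.034 ]]
pan -0.19107949912242966 0.0857708343506597
pan -0.19088734537409668 0.13963882320258691
t4.00 [0.4853 0.1172 0.0105] yaw 84.84 z [ 0.0034  0.0011 -1.    ] F [-0.1106 -1.3569  3.2826] g 0.643 q [-0.66  0.32  0.37  2.03 -0.16  0.82  1.28]
```

move_arm --claw '[0, 0]' --dp '[[0, 0, 0], [0, 0, 0]]' --turn '[[0, 0, 0], [0, 0, 0]]'

```text
clock: 4.17
position: [0.4851, 0.1191, 0.0104]
ee_rot: [0.734, 0.679, 0.001, 0.001]
ft_force: [0.1, -5.9, 5.8]
grip_width: 0.647
```

```bash
python3 - <<'E'
from h import *
st()
p=pan(-.144,.112)
plan(down([*p,.01],85.5))
E
```

```text
t4.17 [0.4851 0.1191 0.0104] yaw 85.52 z [ 0.0031  0.0003 -1.    ] F [ 0.0794 -5.8666  5.7613] g 0.647 q [-0.66  0.32  0.37  2.02 -0.15  0.82  1.29]
1 rows dp [[0.004, -0.003, 0.002]] turn [0.004, -0.001, 0.0]
```

move_arm --claw '[0.9, 0.9, 0.9, 1, 1, 1]' --dp '[[0, 0, 0], [0, 0, 0], [0, 0, 0], [0, 0, -0.1], [0, 0, -0.2], [0, 0, -0.2]]' --turn '[[0, 0, 0], [0, 0, 0], [0, 0, 0], [0, 0, 0], [0, 0, 0], [0, 0, 0]]'

```text
clock: 4.67
position: [0.4829, 0.1195, 0.1101]
ee_rot: [0.734, 0.679, -0.001, -0.0]
ft_force: [1.4, 0.5, 0.9]
grip_width: 1.002
```

```bash
python3 - <<'E'
from h import *
st()
plan(down([.4356,-.0031,.15],57.5),vmax=.03,amax=4.5)
E
```

```text
t4.67 [0.4829 0.1195 0.1101] yaw 85.50 z [-0.001  -0.0008 -1.    ] F [1.3943 0.4665 0.9485] g 1.002 q [-0.7   0.16  0.4   1.96 -0.07  1.04  1.22]
7 rows dp [[-0.09, -0.027, -0.028], [-0.092, -0.02, -0.028], [-0.093, -0.014, -0.028], [-0.094, -0.008, -0.028], [-0.094, -0.001, -0.028], [-0.094, 0.006, -0.028], [-0.093, 0.012, -0.028]] turn [-0.0, 0.0, 0.089]
```

move_arm --claw '[1, 1, 1, 1, 1, 1, 1, 1]' --dp '[[-0.09, -0.027, -0.028], [-0.092, -0.02, -0.028], [-0.093, -0.014, -0.028], [-0.094, -0.008, -0.028], [-0.094, 0, -0.028], [-0.094, 0.006, -0.028], [-0.093, 0.012, -0.028], [0, 0, 0]]' --turn '[[0, 0, 0.089], [0, 0, 0.089], [0, 0, 0.089], [0, 0, 0.089], [0, 0, 0.089], [0, 0, 0.089], [0, 0, 0.089], [0, 0, 0]]'

```text
clock: 5.33
position: [0.4363, -0.0059, 0.1498]
ee_rot: [0.879, 0.477, 0.002, 0.0]
ft_force: [0.1, -0.2, -0.4]
grip_width: 1.006
```

```bash
python3 - <<'E'
from h import *
st()
W=wpose(); im=cams.camera('wrist'); np.save('w3.npy',W); cv2.imwrite('pics/w3.png',im[:,:,::-1]); st()
print(proj('wrist',[[.4356,-.0031,.034]],W))
E
```

```text
t5.33 [ 0.4363 -0.0059  0.1498] yaw 57.01 z [ 0.0029  0.0015 -1.    ] F [ 0.1117 -0.2312 -0.3937] g 1.006 q [-0.61 -0.05  0.51  2.06  0.03  1.12  0.89]
t5.38 [ 0.4367 -0.0041  0.1494] yaw 57.30 z [ 0.003   0.0019 -1.    ] F [0.3266 0.6747 0.4422] g 1.002 q [-0.61 -0.05  0.51  2.06  0.02  1.12  0.89]
[[327.071  183.2818]]
```

View pics/w3.png

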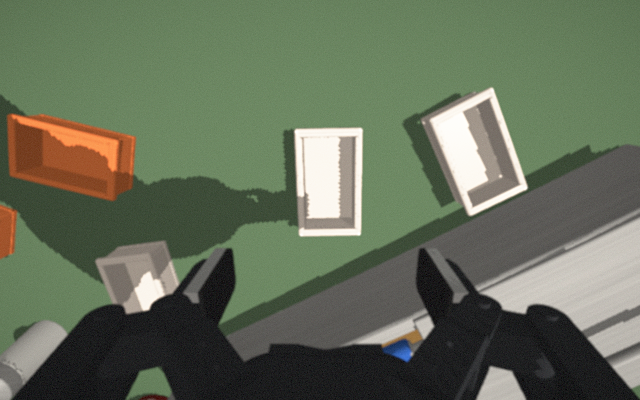

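```bash
python3 - <<'E'
from h import *
W=np.load('w3.npy')
def rep(uv,n):
    q=ray('wrist',uv,.034,W)[:,:2]; v=q[3]-q[0]+q[2]-q[1]; c=q.mean(0); d=c-PC; cc,s=np.cos(PY),np.sin(PY)
    print(n,c,'yaw',np.degrees(np.arctan2(v[1],v[0])),'pan',cc*d[0]+s*d[1],-s*d[0]+cc*d[1])
rep([(295,129),(362,128),(360,235),(299,236)],'M')
rep([(423,119),(492,89),(526,187),(471,214)],'L')
print(ray('wrist',[(350,345),(640,207)],.1,W), ray('wrist',[(240,323),(630,147)],0,W))
print(pan(-.081,-.05),pan(-.081,.15))
im=cv2.imread('pics/w3.png'); c=im[80:240,280:540]; cv2.imwrite('pics/w3c.png',cv2.resize(c,None,fx=3,fy=3,interpolation=cv2.INTER_CUBIC))
E
```

```text
M [ 0.4376 -0.0024] yaw -32.24125807409255 pan -0.1811435323892431 -0.013680171614056377
L [0.484  0.1176] yaw -3.127017810588904 pan -0.1443015222569874 0.10959751293777917
[[ 0.5373 -0.0485  0.1   ]
 [ 0.5502  0.1771  0.1   ]] [[ 0.5282 -0.1802  0.    ]
 [ 0.5735  0.26    0.    ]]
[ 0.5346 -0.0465] [0.5503 0.1529]
```

View pics/w3c.png

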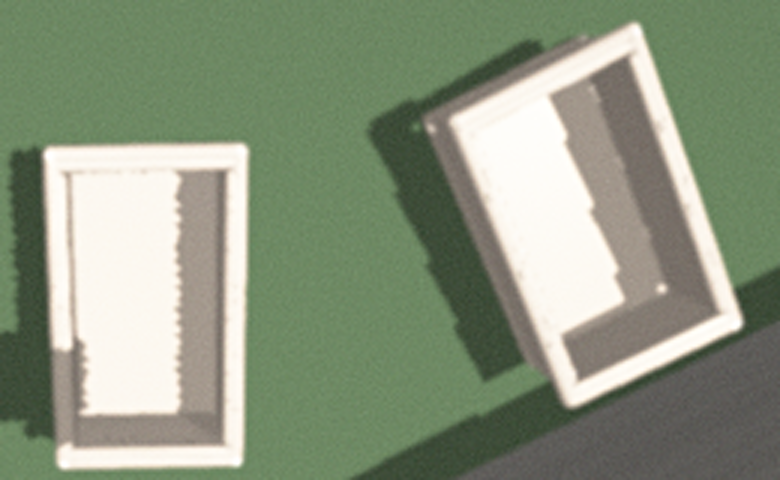

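```bash
python3 - <<'E'
from h import *
W=np.load('w3.npy')
def rep(uv,n):
    q=ray('wrist',uv,.034,W)[:,:2]; v=q[3]-q[0]+q[2]-q[1]; c=q.mean(0); d=c-PC; cc,s=np.cos(PY),np.sin(PY)
    print(n,c,'yaw',np.degrees(np.arctan2(v[1],v[0])),'pan',cc*d[0]+s*d[1],-s*d[0]+cc*d[1])
C=lambda uv:crop((280,80),3,uv)
rep(C([(45,147),(248,145),(242,467),(58,468)]),'M')
rep(C([(450,117),(638,22),(742,327),(572,408)]),'L')
st()
plan(down([.4368,-.0029,.010],57.6),n=5)
E
```

```text
M [ 0.4376 -0.0023] yaw -32.148000911839084 pan -0.18116329639412956 -0.013576032951208891
L [0.4852 0.1187] yaw -5.075097360289786 pan -0.14326825549633856 0.1108260430327554
t5.38 [ 0.4367 -0.0041  0.1494] yaw 57.30 z [ 0.003   0.0019 -1.    ] F [0.3266 0.6747 0.4422] g 1.002 q [-0.61 -0.05  0.51  2.06  0.02  1.12  0.89]
5 rows dp [[0.001, -0.001, 0.139], [0.001, -0.001, 0.139], [0.001, -0.001, 0.139], [0.001, -0.001, 0.139], [0.001, -0.001, 0.139]] turn [0.0, -0.001, -0.001]
```

move_arm --claw '[1, 1, 1, 1, 1, 1, 1, 1]' --dp '[[0.003, -0.003, 0.16], [0.003, -0.002, 0.16], [0, 0, 0.16], [0, 0, 0.13], [0, 0, 0.05], [0, 0, 0.02], [0, 0, 0], [0, 0, 0]]' --turn '[[0, 0, 0], [0, 0, -0.003], [0, 0, 0], [0, 0, 0], [0, 0, 0], [0, 0, 0], [0, 0, 0], [0, 0, 0]]'

```text
clock: 6.05
position: [0.4378, -0.0012, 0.014]
ee_rot: [0.876, 0.482, 0.002, 0.0]
ft_force: [-0.1, -0.3, 0.5]
grip_width: 0.998
```

```bash
python3 - <<'E'
from h import *
st()
plan(down([.4370,-.0027,.010],57.6),n=1)
E
```

```text
t6.05 [ 0.4378 -0.0012  0.014 ] yaw 57.57 z [ 0.0034  0.0015 -1.    ] F [-0.1213 -0.3362  0.5342] g 0.998 q [-0.58  0.2   0.51  2.18 -0.14  0.79  1.03]
1 rows dp [[-0.009, 0.0, 0.02]] turn [0.003, -0.004, -0.001]
```

move_arm --claw '[1, 0, 0, 0, 0]' --dp '[[-0.008, 0, 0.018], [0, 0, 0], [0, 0, 0], [0, 0, 0], [0, 0, 0]]' --turn '[[0.003, -0.004, 0], [0, 0, 0], [0, 0, 0], [0, 0, 0], [0, 0, 0]]'

```text
clock: 6.47
position: [0.4365, -0.0028, 0.01]
ee_rot: [0.877, 0.481, -0.0, -0.0]
ft_force: [-1.9, -1.2, 6.6]
grip_width: 0.652
```

```bash
python3 - <<'E'
from h import *
st()
p=pan(-.144,0); print(p)
plan(down([*p,tool()[2,3]],85.5),n=8)
E
```

```text
t6.47 [ 0.4365 -0.0028  0.01  ] yaw 57.53 z [-0.0009  0.0002 -1.    ] F [-1.8548 -1.2361  6.6195] g 0.652 q [-0.58  0.21  0.51  2.18 -0.14  0.79  1.04]
[0.4757 0.0083]
8 rows dp [[0.019, 0.017, -0.0], [0.018, 0.018, -0.0], [0.017, 0.019, -0.0], [0.016, 0.02, -0.0], [0.014, 0.021, -0.0], [0.013, 0.022, -0.0], [0.012, 0.023, -0.0], [0.01, 0.023, -0.0]] turn [-0.0, 0.0, -0.078]
```

move_arm --claw '[0, 0, 0, 0, 0, 0, 0, 0]' --dp '[[0.019, 0.017, 0], [0.018, 0.018, 0], [0.017, 0.019, 0], [0.016, 0.02, 0], [0.014, 0.021, 0], [0.013, 0.022, 0], [0.012, 0.023, 0], [0.01, 0.023, 0]]' --turn '[[0, 0, -0.078], [0, 0, -0.078], [0, 0, -0.078], [0, 0, -0.078], [0, 0, -0.078], [0, 0, -0.078], [0, 0, -0.078], [0, 0, -0.078]]'

```text
clock: 7.13
position: [0.4741, 0.0075, 0.01]
ee_rot: [0.733, 0.68, -0.002, -0.001]
ft_force: [-13.7, -3.7, 20.5]
grip_width: 0.65
```

move_arm --claw '[0, 0, 0]' --dp '[[0, 0, 0], [0, 0, 0], [0, 0, 0]]' --turn '[[0, 0, 0], [0, 0, 0], [0, 0, 0]]'

```text
clock: 7.38
position: [0.4756, 0.008, 0.01]
ee_rot: [0.734, 0.679, -0.0, -0.0]
ft_force: [-3.5, -0.9, 7.8]
grip_width: 0.649
```

```bash
python3 - <<'E'
from h import *
st()
p=pan(-.144,0); print(p)
plan(down([*p,tool()[2,3]],85.5),n=1)
E
```

```text
t7.38 [0.4756 0.008  0.01  ] yaw 85.60 z [-0.0009 -0.0002 -1.    ] F [-3.5331 -0.9273  7.7713] g 0.649 q [-0.49  0.28  0.42  2.08 -0.16  0.81  1.52]
[0.4757 0.0083]
1 rows dp [[0.002, 0.0, -0.0]] turn [-0.001, 0.0, 0.002]
```

move_arm --claw '[0.9, 0.9, 0.9, 1, 1, 1, 1]' --dp '[[0, 0, 0], [0, 0, 0], [0, 0, -0.02], [0, 0, -0.1], [0, 0, -0.2], [0, 0, -0.2], [0, 0, -0.1]]' --turn '[[0, 0, 0], [0, 0, 0], [0, 0, 0], [0, 0, 0], [0, 0, 0], [0, 0, 0], [0, 0, 0]]'

```text
clock: 7.97
position: [0.4769, 0.0081, 0.1377]
ee_rot: [0.734, 0.679, 0.001, 0.001]
ft_force: [0.7, 0.1, -0.1]
grip_width: 0.998
```

```bash
python3 - <<'E'
from h import *
st()
plan(down([.4321,-.2248,.16],64.6),n=8)
E
```

```text
t7.97 [0.4769 0.0081 0.1377] yaw 85.57 z [ 0.0028  0.0006 -1.    ] F [ 0.6519  0.083  -0.1243] g 0.998 q [-0.55  0.07  0.45  1.98 -0.04  1.09  1.42]
8 rows dp [[-0.147, -0.017, -0.014], [-0.148, -0.01, -0.014], [-0.148, -0.003, -0.014], [-0.148, 0.004, -0.014], [-0.148, 0.01, -0.014], [-0.147, 0.017, -0.014], [-0.146, 0.024, -0.014], [-0.145, 0.031, -0.014]] turn [0.0, -0.0, 0.058]
```

move_arm --claw '[1, 1, 1, 1, 1, 1, 1, 1]' --dp '[[-0.147, -0.017, -0.014], [-0.148, -0.01, -0.014], [-0.148, -0.003, -0.014], [-0.148, 0.004, -0.014], [-0.148, 0.01, -0.014], [-0.147, 0.017, -0.014], [-0.146, 0.024, -0.014], [-0.145, 0.031, -0.014]]' --turn '[[0, 0, 0.058], [0, 0, 0.058], [0, 0, 0.058], [0, 0, 0.058], [0, 0, 0.058], [0, 0, 0.058], [0, 0, 0.058], [0, 0, 0.058]]'

```text
clock: 8.63
position: [0.4306, -0.2258, 0.1564]
ee_rot: [0.845, 0.534, -0.0, -0.0]
ft_force: [0.3, -0.7, -0.1]
grip_width: 0.999
```

move_arm --claw '[1, 1, 1]' --dp '[[0, 0, 0], [0, 0, 0], [0, 0, 0]]' --turn '[[0, 0, 0], [0, 0, 0], [0, 0, 0]]'

```text
clock: 8.88
position: [0.4312, -0.2239, 0.1558]
ee_rot: [0.845, 0.536, -0.001, -0.001]
ft_force: [0.2, 1.1, 0.5]
grip_width: 0.997
```

```bash
python3 - <<'E'
from h import *
st()
W=wpose(); im=cams.camera('wrist'); np.save('w4.npy',W); cv2.imwrite('pics/w4.png',im[:,:,::-1])
c=im[80:240,210:470,::-1]; cv2.imwrite('pics/w4c.png',cv2.resize(c,None,fx=3,fy=3,interpolation=cv2.INTER_CUBIC))
E
```

```text
t8.88 [ 0.4312 -0.2239  0.1558] yaw 64.76 z [-0.0016  0.0001 -1.    ] F [0.1832 1.134  0.4809] g 0.997 q [-0.28  0.08  0.7   1.95 -0.06  1.13  1.58]
```

View pics/w4.png

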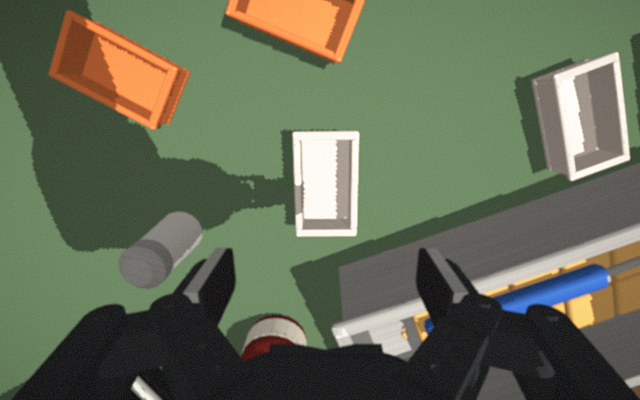

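View pics/w4c.png

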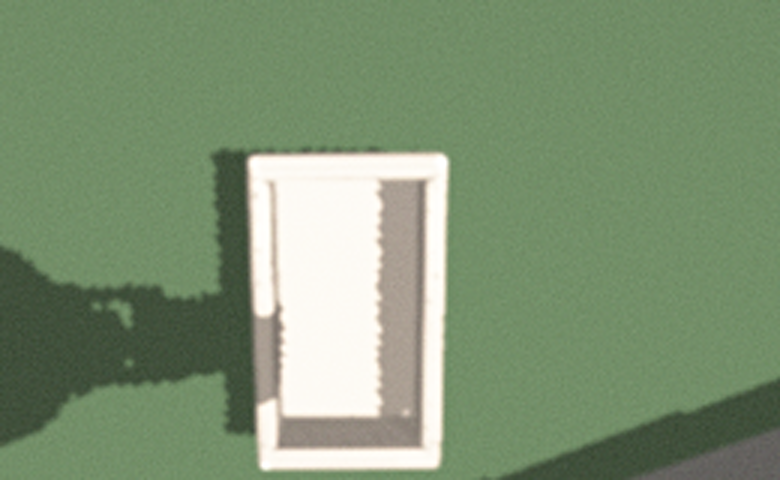

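Right dish rim corners in the crop: (249,157), (447,155), (440,469), (260,470); nothing within finger reach of it.

```bash
python3 - <<'E'
from h import *
W=np.load('w4.npy')
def rep(uv,n):
    q=ray('wrist',uv,.034,W)[:,:2]; v=q[3]-q[0]+q[2]-q[1]; c=q.mean(0); d=c-PC; cc,s=np.cos(PY),np.sin(PY)
    print(n,c,'yaw',np.degrees(np.arctan2(v[1],v[0])),'pan',cc*d[0]+s*d[1],-s*d[0]+cc*d[1])
C=lambda uv:crop((210,80),3,uv)
rep(C([(248,156),(448,154),(441,469),(259,470)]),'R')
rep([(553,72),(619,53),(630,160),(572,180)],'M')
st()
plan(down([.4330,-.2247,.010],64.8),n=5)
E
```

```text
R [ 0.4332 -0.2243] yaw -24.81094498448539 pan -0.16812948519594537 -0.23525197060100217
M [0.4759 0.0073] yaw -3.7147123325854183 pan -0.1437756459821622 -0.0009432890545955173
t8.93 [ 0.4313 -0.2234  0.1558] yaw 64.82 z [-0.0017  0.0002 -1.    ] F [0.3522 0.1265 0.3523] g 0.998 q [-0.28  0.08  0.7   1.95 -0.06  1.13  1.58]
5 rows dp [[-0.0, 0.002, 0.146], [-0.0, 0.002, 0.146], [-0.0, 0.002, 0.146], [-0.0, 0.002, 0.146], [-0.0, 0.002, 0.146]] turn [-0.0, 0.0, 0.0]
```

move_arm --claw '[1, 1, 1, 1, 1, 1, 1, 1]' --dp '[[0, 0.003, 0.16], [0, 0.003, 0.16], [0, 0, 0.16], [0, 0, 0.15], [0, 0, 0.06], [0, 0, 0.03], [0, 0, 0], [0, 0, 0]]' --turn '[[0, 0, 0], [0, 0, 0], [0, 0, 0], [0, 0, 0], [0, 0, 0], [0, 0, 0], [0, 0, 0], [0, 0, 0]]'

```text
clock: 9.6
position: [0.4329, -0.2251, 0.013]
ee_rot: [0.845, 0.536, -0.0, 0.0]
ft_force: [0.4, -0.1, 0.1]
grip_width: 1.0
```

```bash
python3 - <<'E'
from h import *
st()
plan(down([.4330,-.2247,.010],64.8),n=1)
E
```

```text
t9.60 [ 0.4329 -0.2251  0.013 ] yaw 64.76 z [-0.0002 -0.0005 -1.    ] F [ 0.4144 -0.0856  0.1298] g 1.000 q [-0.19  0.33  0.65  2.06 -0.27  0.83  1.75]
1 rows dp [[0.002, -0.0, 0.015]] turn [0.0, 0.001, -0.001]
```

move_arm --claw '[1, 0, 0, 0, 0]' --dp '[[0.002, 0, 0.012], [0, 0, 0], [0, 0, 0], [0, 0, 0], [0, 0, 0]]' --turn '[[0, 0, 0], [0, 0, 0], [0, 0, 0], [0, 0, 0], [0, 0, 0]]'

```text
clock: 10.02
position: [0.4326, -0.2247, 0.0102]
ee_rot: [0.845, 0.535, -0.0, -0.0]
ft_force: [-1.6, 1.9, 6.8]
grip_width: 0.648
```

```bash
python3 - <<'E'
from h import *
st()
p=pan(-.144,-.112); print(p)
plan(down([*p,tool()[2,3]],85.5),n=8)
E
```

```text
t10.02 [ 0.4326 -0.2247  0.0102] yaw 64.74 z [-0.0005 -0.     -1.    ] F [-1.5946  1.8507  6.8478] g 0.648 q [-0.19  0.34  0.65  2.06 -0.28  0.82  1.75]
[ 0.467  -0.1034]
8 rows dp [[0.078, -0.013, -0.0], [0.078, -0.009, -0.0], [0.079, -0.006, -0.0], [0.079, -0.002, -0.0], [0.079, 0.001, -0.0], [0.079, 0.005, -0.0], [0.078, 0.008, -0.0], [0.078, 0.012, -0.0]] turn [-0.0, 0.0, -0.058]
```

move_arm --claw '[0, 0, 0, 0, 0, 0, 0, 0]' --dp '[[0.078, -0.013, 0], [0.078, -0.009, 0], [0.079, -0.006, 0], [0.079, -0.002, 0], [0.079, 0.001, 0], [0.079, 0.005, 0], [0.078, 0.008, 0], [0.078, 0.012, 0]]' --turn '[[0, 0, -0.058], [0, 0, -0.058], [0, 0, -0.058], [0, 0, -0.058], [0, 0, -0.058], [0, 0, -0.058], [0, 0, -0.058], [0, 0, -0.058]]'

```text
clock: 10.68
position: [0.4673, -0.1032, 0.0102]
ee_rot: [0.733, 0.68, -0.0, 0.001]
ft_force: [-1.2, -4.0, 6.1]
grip_width: 0.649
```

move_arm --claw '[0, 0, 0]' --dp '[[0, 0, 0], [0, 0, 0], [0, 0, 0]]' --turn '[[0, 0, 0], [0, 0, 0], [0, 0, 0]]'

```text
clock: 10.93
position: [0.4679, -0.1014, 0.0103]
ee_rot: [0.733, 0.68, 0.001, -0.0]
ft_force: [1.5, 4.0, 4.9]
grip_width: 0.647
```

```bash
python3 - <<'E'
from h import *
st()
p=pan(-.144,-.112); print(p)
plan(down([*p,tool()[2,3]],85.5),n=1)
E
```

```text
t10.93 [ 0.4679 -0.1014  0.0103] yaw 85.76 z [ 0.0009  0.0009 -1.    ] F [1.5228 4.0186 4.885 ] g 0.647 q [-0.35  0.3   0.53  2.08 -0.21  0.81  1.79]
[ 0.467  -0.1034]
1 rows dp [[-0.01, -0.004, -0.0]] turn [0.001, -0.001, 0.006]
```

Small correction, then release and rise.

move_arm --claw '[0, 0, 0, 0.9, 0.9, 0.9, 0.9, 1]' --dp '[[-0.008, -0.003, 0], [0, 0, 0], [0, 0, 0], [0, 0, 0], [0, 0, 0], [0, 0, -0.05], [0, 0, -0.15], [0, 0, -0.2]]' --turn '[[0, 0, 0.004], [0, 0, 0], [0, 0, 0], [0, 0, 0], [0, 0, 0], [0, 0, 0], [0, 0, 0], [0, 0, 0]]'

```text
clock: 11.6
position: [0.4635, -0.1049, 0.0887]
ee_rot: [0.735, 0.678, -0.003, -0.002]
ft_force: [0.5, 0.4, 0.4]
grip_width: 0.997
```

move_arm --claw '[1, 1, 1, 1, 1]' --dp '[[0, 0, -0.2], [0, 0, -0.2], [0, 0, -0.2], [0, 0, -0.1], [0, 0, 0]]' --turn '[[0, 0, 0], [0, 0, 0], [0, 0, 0], [0, 0, 0], [0, 0, 0]]'

```text
clock: 12.02
position: [0.4679, -0.1054, 0.2348]
ee_rot: [0.735, 0.678, 0.002, 0.002]
ft_force: [0.6, 0.0, 0.7]
grip_width: 0.998
```

```bash
python3 - <<'E'
from h import *
st()
W=wpose(); im=cams.camera('wrist'); np.save('w5.npy',W); cv2.imwrite('pics/w5.png',im[:,:,::-1])
t=cams.camera('top'); cv2.imwrite('pics/t5.png',cv2.resize(t[120:245,235:435,::-1],None,fx=4,fy=4,interpolation=cv2.INTER_CUBIC))
st()
E
```

```text
t12.02 [ 0.4679 -0.1054  0.2348] yaw 85.38 z [ 0.0062  0.0003 -1.    ] F [0.5655 0.0401 0.7389] g 0.998 q [-0.44 -0.02  0.57  1.86  0.01  1.3   1.61]
t12.12 [ 0.4661 -0.1049  0.2303] yaw 85.41 z [ 0.0001  0.     -1.    ] F [ 0.7824 -1.049  -1.2674] g 1.000 q [-0.44 -0.02  0.57  1.86  0.01  1.3   1.61]
```

View pics/w5.png

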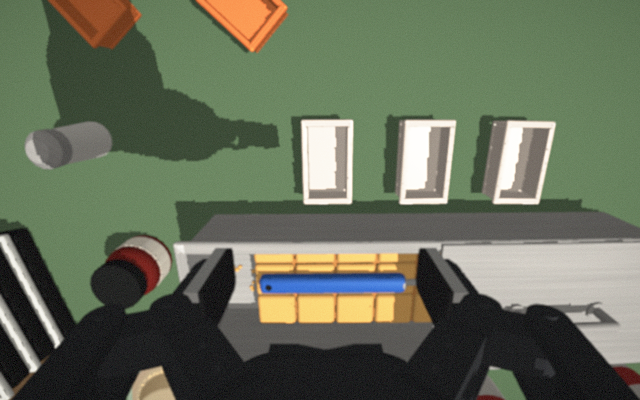

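View pics/t5.png

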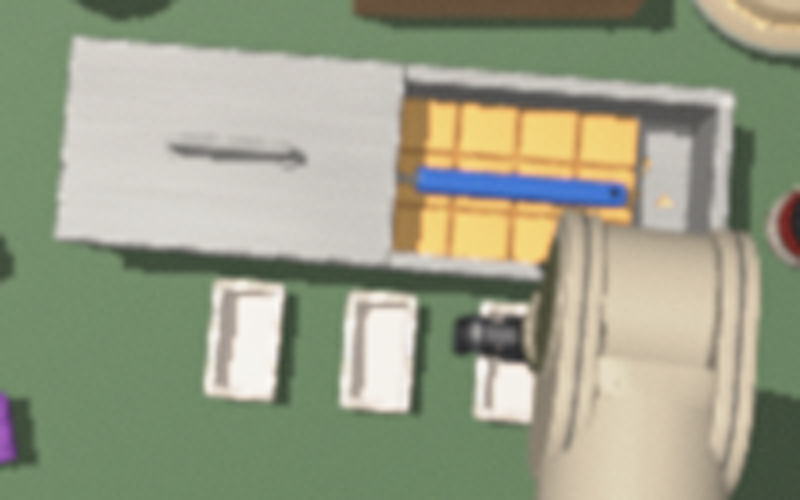

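```bash
python3 - <<'E'
import cv2
im=cv2.imread('pics/w5.png'); cv2.imwrite('pics/w5c.png',cv2.resize(im[105:300,295:560],None,fx=3,fy=3,interpolation=cv2.INTER_CUBIC))
cv2.imwrite('pics/w5d.png',cv2.resize(im[235:335,170:445],None,fx=2.9,fy=2.9,interpolation=cv2.INTER_CUBIC))
E
```

```text
(no output)
```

View pics/w5c.png

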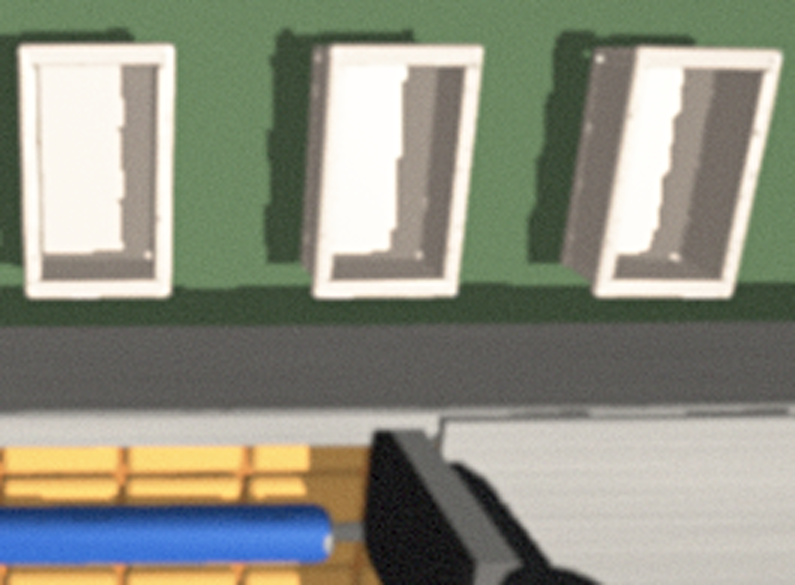

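View pics/w5d.png

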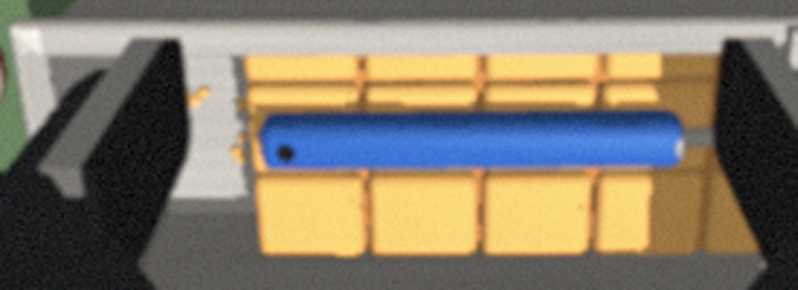

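```bash
python3 - <<'E'
from h import *
W=np.load('w5.npy'); C=lambda uv:crop((295,105),3,uv); D=lambda uv:crop((170,235),2.9,uv)
def pf(p): d=np.array(p)[:2]-PC; cc,s=np.cos(PY),np.sin(PY); return np.array([cc*d[0]+s*d[1],-s*d[0]+cc*d[1]])
def rep(uv,n):
    q=ray('wrist',uv,.034,W)[:,:2]; v=q[3]-q[0]+q[2]-q[1]; c=q.mean(0)
    print(n,c,'yaw',np.degrees(np.arctan2(v[1],v[0])),'pan',pf(c))
rep(C([(18,45),(176,43),(172,297),(25,298)]),'R')
rep(C([(331,44),(484,45),(458,296),(313,298)]),'M')
rep(C([(640,48),(782,50),(733,298),(595,297)]),'L')
r=ray('wrist',C([(0,410),(440,411),(790,404)]),.1,W); print('rim',r,[pf(p) for p in r])
t=ray('wrist',D([(262,142),(682,138)]),.049,W); d=t[1]-t[0]; print('turner',t,[pf(p) for p in t],np.degrees(np.arctan2(-d[0],d[1])),np.linalg.norm(d))
E
```

```text
R [ 0.4674 -0.1037] yaw -4.141822822491523 pan [-0.1435 -0.1123]
M [0.4762 0.0074] yaw -4.037051144472335 pan [-0.1435 -0.0009]
L [0.4855 0.1184] yaw -4.706370999694443 pan [-0.1429  0.1105]
rim [[ 0.5279 -0.1407  0.1   ]
 [ 0.54    0.0025  0.1   ]
 [ 0.5478  0.1205  0.1   ]] [array([-0.0803, -0.1444]), array([-0.0795, -0.0007]), array([-0.081 ,  0.1176])]
turner [[ 0.6061 -0.1966  0.049 ]
 [ 0.6183 -0.0211  0.049 ]] [array([ 0.002, -0.194]), array([ 0.0004, -0.0181])] -3.971553190040501 0.17595119321147884
```

Row measured in the wrist view: dish centres at pan x ≈ −143.5 mm, pan y = −112, −1, +110.5, yaw −4.1 to −4.7°, which matches the pan. Handle ends at (0.606, −0.197) and (0.618, −0.021). Now the turner.

```bash
python3 - <<'E'
from h import *
st()
plan(down([.6127,-.083,.19],-3.9),n=16)
E
```

```text
t12.12 [ 0.4661 -0.1049  0.2303] yaw 85.41 z [ 0.0001  0.     -1.    ] F [ 0.7824 -1.049  -1.2674] g 1.000 q [-0.44 -0.02  0.57  1.86  0.01  1.3   1.61]
16 rows dp [[0.01, 0.045, 0.013], [0.015, 0.044, 0.013], [0.019, 0.042, 0.013], [0.023, 0.04, 0.013], [0.027, 0.038, 0.013], [0.03, 0.035, 0.013], [0.034, 0.032, 0.013], [0.037, 0.028, 0.013], [0.039, 0.025, 0.013], [0.041, 0.021, 0.013], [0.043, 0.017, 0.013], [0.045, 0.012, 0.013], [0.046, 0.008, 0.013], [0.046, 0.004, 0.013], [0.046, -0.001, 0.013], [0.046, -0.005, 0.013]] turn [0.0, -0.0, 0.124]
```

move_arm --claw '[0.6, 0.6, 0.6, 0.6, 0.6, 0.6, 0.6, 0.6]' --dp '[[0.01, 0.045, 0.013], [0.015, 0.044, 0.013], [0.019, 0.042, 0.013], [0.023, 0.04, 0.013], [0.027, 0.038, 0.013], [0.03, 0.035, 0.013], [0.034, 0.032, 0.013], [0.037, 0.028, 0.013]]' --turn '[[0, 0, 0.124], [0, 0, 0.124], [0, 0, 0.124], [0, 0, 0.124], [0, 0, 0.124], [0, 0, 0.124], [0, 0, 0.124], [0, 0, 0.124]]'

```text
clock: 12.78
position: [0.5387, -0.0938, 0.2068]
ee_rot: [0.938, 0.346, -0.002, -0.0]
ft_force: [0.2, -0.2, 0.3]
grip_width: 0.602
```

move_arm --claw '[0.6, 0.6, 0.6, 0.6, 0.6, 0.6, 0.6, 0.6]' --dp '[[0.039, 0.025, 0.013], [0.041, 0.021, 0.013], [0.043, 0.017, 0.013], [0.045, 0.012, 0.013], [0.046, 0.008, 0.013], [0.046, 0.004, 0.013], [0.046, -0.001, 0.013], [0.046, -0.005, 0.013]]' --turn '[[0, 0, 0.124], [0, 0, 0.124], [0, 0, 0.124], [0, 0, 0.124], [0, 0, 0.124], [0, 0, 0.124], [0, 0, 0.124], [0, 0, 0.124]]'

```text
clock: 13.45
position: [0.6119, -0.0831, 0.1858]
ee_rot: [0.999, -0.036, -0.002, 0.001]
ft_force: [-1.0, 0.6, 0.0]
grip_width: 0.597
```

move_arm --claw '[0.6, 0.6, 0.6]' --dp '[[0, 0, 0], [0, 0, 0], [0, 0, 0]]' --turn '[[0, 0, 0], [0, 0, 0], [0, 0, 0]]'

```text
clock: 13.7
position: [0.6117, -0.0834, 0.1869]
ee_rot: [0.999, -0.032, -0.002, 0.0]
ft_force: [0.1, 0.0, 0.4]
grip_width: 0.602
```

```bash
python3 - <<'E'
from h import *
st()
W=wpose(); im=cams.camera('wrist'); np.save('w6.npy',W); cv2.imwrite('pics/w6.png',im[:,:,::-1])
plan(down([.6127,-.083,.075],-3.9))
print(proj('wrist',[[.605,-.1957,.058],[.617,-.0195,.058]],W))
E
```

```text
t13.70 [ 0.6117 -0.0834  0.1869] yaw -3.71 z [-0.0031 -0.0007 -1.    ] F [0.0935 0.0378 0.3849] g 0.602 q [-0.48  0.4   0.7   1.57 -0.27  1.27  0.2 ]
3 rows dp [[0.002, -0.001, 0.187], [0.002, -0.001, 0.187], [0.002, -0.001, 0.187]] turn [0.0, 0.001, 0.001]
[[324.7378 290.335 ]
 [325.455  109.1012]]
```

View pics/w6.png

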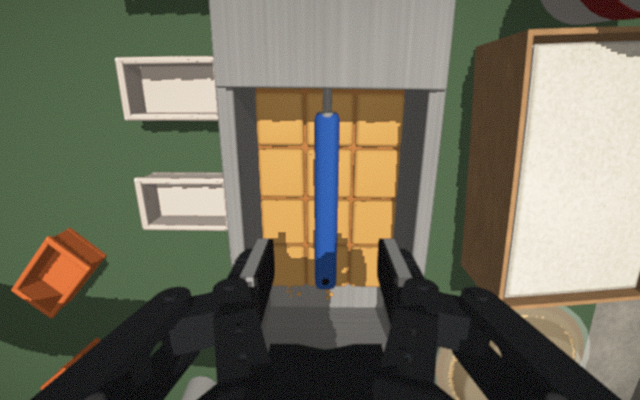

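The handle runs from (327,113) to (325,288), centred between the fingers, and the fingers clear the pan walls. Descend.

move_arm --claw '[0.6, 0.6, 0.6, 0.6, 0.6, 0.6, 0.6]' --dp '[[0.004, 0, 0.16], [0.004, 0, 0.16], [0, 0, 0.16], [0, 0, 0.1], [0, 0, 0.05], [0, 0, 0], [0, 0, 0]]' --turn '[[0, 0.001, 0.002], [0, 0.002, 0.002], [0, 0, 0], [0, 0, 0], [0, 0, 0], [0, 0, 0], [0, 0, 0]]'

```text
clock: 14.33
position: [0.6144, -0.0834, 0.0624]
ee_rot: [0.999, -0.035, 0.001, 0.0]
ft_force: [0.4, -0.8, 0.7]
grip_width: 0.593
```

```bash
python3 - <<'E'
from h import *
st()
plan(down([.613,-.083,.044],-4.0),n=1)
E
```

```text
t14.33 [ 0.6144 -0.0834  0.0624] yaw -4.01 z [ 0.0014 -0.0005 -1.    ] F [ 0.4136 -0.7901  0.7484] g 0.593 q [-0.43  0.53  0.64  1.69 -0.36  1.04  0.26]
1 rows dp [[-0.007, -0.001, 0.092]] turn [0.0, -0.002, -0.0]
```

move_arm --claw '[0.6, 0.6, 0.6, 0.6, 0.6, 0.6]' --dp '[[-0.005, -0.001, 0.03], [0, 0, 0.03], [0, 0, 0.02], [0, 0, 0.01], [0, 0, 0], [0, 0, 0]]' --turn '[[0, -0.002, 0], [0, 0, 0], [0, 0, 0], [0, 0, 0], [0, 0, 0], [0, 0, 0]]'

```text
clock: 14.83
position: [0.6132, -0.0828, 0.0436]
ee_rot: [0.999, -0.035, -0.0, 0.0]
ft_force: [0.3, 0.7, 0.9]
grip_width: 0.603
```

```bash
python3 - <<'E'
from h import *
st()
plan(down([.613,-.083,.044],-4.0),n=1)
E
```

```text
t14.83 [ 0.6132 -0.0828  0.0436] yaw -4.03 z [-0.0008 -0.0003 -1.    ] F [0.3131 0.6959 0.8691] g 0.603 q [-0.42  0.56  0.63  1.7  -0.38  1.01  0.27]
1 rows dp [[-0.001, 0.001, -0.002]] turn [0.001, 0.001, -0.001]
```

Close on the handle.

move_arm --claw '[0, 0, 0, 0, 0, 0, 0, 0]' --dp '[[0, 0, 0], [0, 0, 0], [0, 0, 0], [0, 0, 0], [0, 0, 0], [0, 0, 0], [0, 0, 0], [0, 0, 0]]' --turn '[[0, 0, 0], [0, 0, 0], [0, 0, 0], [0, 0, 0], [0, 0, 0], [0, 0, 0], [0, 0, 0], [0, 0, 0]]' --grip_force 80

```text
clock: 15.5
position: [0.6134, -0.0829, 0.0441]
ee_rot: [0.999, -0.035, -0.0, 0.0]
ft_force: [-1.7, 0.7, 5.9]
grip_width: 0.23
```

```bash
cat >> h.py <<'E'
def tilted(T0,th,lift=0,slide=0,piv=.285):
    """turner held at T0 (tool y = -turner y, level). lift, rotate handle up by th deg about blade tip, then slide along own axis by slide"""
    t=T0.copy(); ty=-T0[:3,1]; up=-T0[:3,2]
    tip=T0[:3,3]+ty*piv-up*.003
    Rm=R.from_rotvec(-np.radians(th)*np.cross(ty,up)*-1*-1).as_matrix()  # check sign below
    t[:3,:3]=Rm@T0[:3,:3]; t[:3,3]=tip+Rm@(T0[:3,3]-tip)+np.array([0,0,lift])-(Rm@ty)*slide
    return t
E
python3 - <<'E'
from h import *
st(); T0=tool(); np.save('Tg.npy',T0)
a=tilted(T0,9,.004); print(a[:3,3],a[:3,1])
E
```

```text
t15.50 [ 0.6134 -0.0829  0.0441] yaw -4.04 z [-0.0002 -0.0002 -1.    ] F [-1.7481  0.741   5.8556] g 0.230 q [-0.42  0.56  0.63  1.7  -0.38  1.01  0.27]
[ 0.6137 -0.0789  0.0926] [-0.0695 -0.9852  0.1566]
```

```bash
python3 - <<'E'
from h import *
T0=np.load('Tg.npy'); L=tilted(T0,0,.004); plan(L,n=1)
plan(tilted(T0,4.5,.004),n=4,T0=L); plan(tilted(T0,9,.004),n=4,T0=tilted(T0,4.5,.004))
E
```

```text
1 rows dp [[-0.0, 0.0, -0.02]] turn [0.0, 0.0, 0.0]
4 rows dp [[-0.0, -0.001, -0.028], [-0.0, -0.001, -0.028], [-0.0, -0.0, -0.028], [-0.0, 0.0, -0.028]] turn [-0.025, -0.0, 0.0]
4 rows dp [[0.0, -0.001, -0.028], [0.0, -0.001, -0.028], [0.0, -0.0, -0.028], [0.0, 0.0, -0.028]] turn [-0.025, 0.0, 0.0]
```

move_arm --claw '[0, 0, 0, 0, 0, 0, 0]' --dp '[[0, 0, -0.02], [0, 0, 0], [0, -0.001, -0.028], [0, -0.001, -0.028], [0, 0, -0.028], [0, 0, -0.028], [0, 0, 0]]' --turn '[[0, 0, 0], [0, 0, 0], [-0.025, 0, 0], [-0.025, 0, 0], [-0.025, 0, 0], [-0.025, 0, 0], [0, 0, 0]]'

```text
clock: 16.08
position: [0.6143, -0.0801, 0.0711]
ee_rot: [0.999, -0.034, -0.001, 0.04]
ft_force: [0.4, 0.1, -2.5]
grip_width: 0.229
```

```bash
python3 - <<'E'
from h import *
st(); T0=np.load('Tg.npy'); plan(tilted(T0,4.5,.004),n=1); plan(tilted(T0,9,.004),n=4)
E
```

```text
t16.08 [ 0.6143 -0.0801  0.0711] yaw -3.89 z [-0.0046 -0.0798 -0.9968] F [ 0.3667  0.1113 -2.5181] g 0.229 q [-0.51  0.53  0.68  1.69 -0.28  1.04  0.18]
1 rows dp [[-0.003, 0.009, 0.004]] turn [0.002, -0.002, 0.003]
4 rows dp [[-0.001, 0.001, -0.027], [-0.001, 0.001, -0.027], [-0.001, 0.002, -0.027], [-0.001, 0.002, -0.027]] turn [-0.025, -0.0, 0.001]
```

move_arm --claw '[0, 0, 0, 0, 0, 0]' --dp '[[-0.001, 0.001, -0.027], [-0.001, 0.001, -0.027], [-0.001, 0.002, -0.027], [-0.001, 0.002, -0.027], [0, 0, 0], [0, 0, 0]]' --turn '[[-0.025, 0, 0], [-0.025, 0, 0], [-0.025, 0, 0], [-0.025, 0, 0], [0, 0, 0], [0, 0, 0]]'

```text
clock: 16.58
position: [0.6128, -0.0799, 0.0917]
ee_rot: [0.996, -0.035, -0.003, 0.079]
ft_force: [0.3, 0.2, -2.2]
grip_width: 0.233
```

```bash
python3 - <<'E'
from h import *
st(); T0=np.load('Tg.npy'); plan(tilted(T0,9,.004),n=1)
W=wpose(); im=cams.camera('wrist'); cv2.imwrite('pics/w7.png',im[:,:,::-1]); 
s=cams.camera('scene'); cv2.imwrite('pics/s7.png',cv2.resize(s[170:310,200:460,::-1],None,fx=3,fy=3,interpolation=cv2.INTER_CUBIC))
E
```

```text
t16.58 [ 0.6128 -0.0799  0.0917] yaw -3.97 z [-0.0112 -0.1563 -0.9876] F [ 0.2823  0.1753 -2.1744] g 0.233 q [-0.59  0.52  0.73  1.68 -0.2   1.07  0.1 ]
1 rows dp [[0.004, -0.004, -0.005]] turn [0.0, 0.0, 0.001]
```

View pics/s7.png

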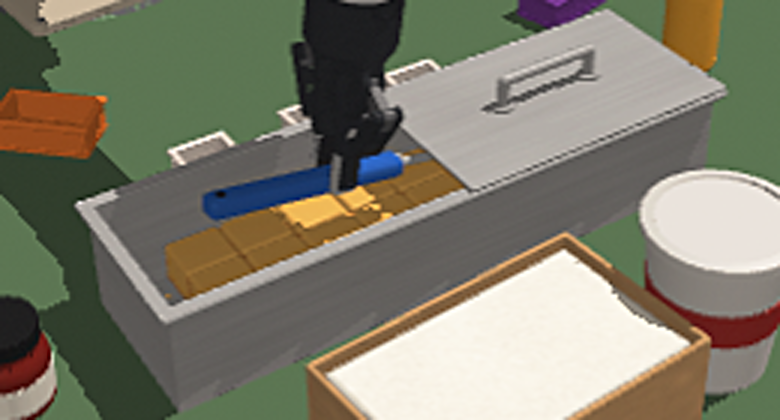

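View pics/w7.png

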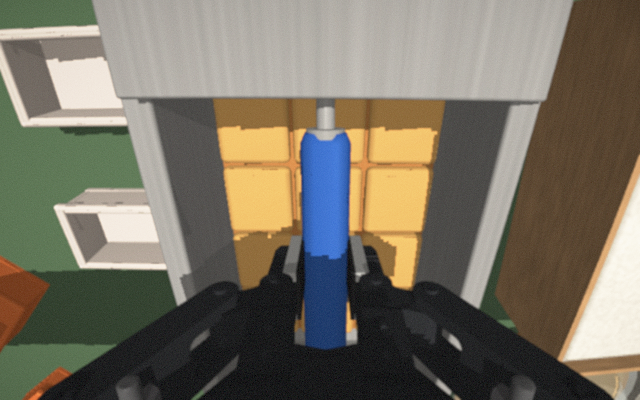

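```bash
cat >> h.py <<'E'
def turner_pts(T,T0):
    """points of turner at grasp pose T0, carried rigidly to T: butt end top-edge centre, handle front, blade centre, tip"""
    g=T0[:3,3].copy(); ty=-T0[:3,1]; z=np.array([0,0,1.])
    g[2]=.049
    P=np.array([g-.113*ty,g+.063*ty,g+.230*ty-.0075*z,g+.285*ty-.0075*z])
    M=T@np.linalg.inv(T0); return P@M[:3,:3].T+M[:3,3]
E
python3 - <<'E'
from h import *
T0=np.load('Tg.npy'); T=tool(); P=turner_pts(T,T0); print(P); print((proj('scene',P)-[200,170]+.5)*3-.5)
print(proj('wrist',P,wpose()))
E
```

```text
[[ 0.6046 -0.1912  0.1139]
 [ 0.6168 -0.0178  0.0863]
 [ 0.6283  0.1455  0.0527]
 [ 0.6321  0.1997  0.0441]]
[[205.4426 207.114 ]
 [398.5869 161.1989]
 [555.6792 130.9882]
 [603.4188 119.5473]]
[[ 322.9709  420.3564]
 [ 322.1878  125.0948]
 [ 321.7551 -343.1132]
 [ 322.3398 -393.9156]]
```

The carried-turner model projects within 2–5 enlarged pixels of what the scene shows (butt ≈ (210,205), handle front ≈ (400,160)), so there is no slip. The shank clears the cover. Slide it out along its own axis.

move_arm --claw '[0, 0, 0, 0, 0, 0, 0, 0]' --dp '[[0.002, 0.05, 0], [0.002, 0.1, 0], [0, 0.12, 0], [0, 0.12, 0], [0, 0.12, 0], [0, 0.08, 0], [0, 0.03, 0], [0, 0, 0]]' --turn '[[0, 0, 0], [0, 0, 0], [0, 0, 0], [0, 0, 0], [0, 0, 0], [0, 0, 0], [0, 0, 0], [0, 0, 0]]'

```text
clock: 17.35
position: [0.6039, -0.2056, 0.1112]
ee_rot: [0.996, -0.037, -0.003, 0.079]
ft_force: [0.5, 1.3, -1.6]
grip_width: 0.232
```

```bash
python3 - <<'E'
from h import *
st(); T0=np.load('Tg.npy'); print(tilted(T0,9,.004,.124)[:3,3]); plan(tilted(T0,9,.004,.240),n=1)
print(turner_pts(tool(),T0))
E
```

```text
t17.35 [ 0.6039 -0.2056  0.1112] yaw -4.25 z [-0.0122 -0.157  -0.9875] F [ 0.5123  1.3417 -1.6431] g 0.232 q [-0.39  0.52  0.75  1.63 -0.21  1.09  0.31]
[ 0.6051 -0.2011  0.112 ]
1 rows dp [[0.006, 0.558, -0.007]] turn [0.001, 0.001, -0.005]
[[ 0.5957 -0.3161  0.1339]
 [ 0.6086 -0.1428  0.1062]
 [ 0.6207  0.0205  0.0725]
 [ 0.6247  0.0747  0.0638]]
```

move_arm --claw '[0, 0, 0, 0, 0, 0, 0, 0]' --dp '[[0.002, 0.05, -0.004], [0.002, 0.1, -0.004], [0.002, 0.12, 0], [0, 0.12, 0], [0, 0.12, 0], [0, 0.07, 0], [0, 0.03, 0], [0, 0, 0]]' --turn '[[0, 0, -0.002], [0, 0, -0.003], [0, 0, 0], [0, 0, 0], [0, 0, 0], [0, 0, 0], [0, 0, 0], [0, 0, 0]]'

```text
clock: 18.02
position: [0.5976, -0.3237, 0.1317]
ee_rot: [0.996, -0.034, -0.003, 0.079]
ft_force: [0.4, 0.1, -2.4]
grip_width: 0.232
```

```bash
python3 - <<'E'
from h import *
st(); T0=np.load('Tg.npy'); print(turner_pts(tool(),T0))
s=cams.camera('scene'); cv2.imwrite('pics/s8.png',s[:,:,::-1])
t=cams.camera('top'); cv2.imwrite('pics/t8.png',cv2.resize(t[110:260,230:490,::-1],None,fx=3,fy=3,interpolation=cv2.INTER_CUBIC))
E
```

```text
t18.02 [ 0.5976 -0.3237  0.1317] yaw -3.87 z [-0.012  -0.1566 -0.9876] F [ 0.356   0.0801 -2.3823] g 0.232 q [-0.18  0.57  0.75  1.52 -0.26  1.13  0.51]
[[ 0.5902 -0.4343  0.1543]
 [ 0.6019 -0.2609  0.1266]
 [ 0.6129 -0.0975  0.093 ]
 [ 0.6165 -0.0433  0.0844]]
```

View pics/s8.png

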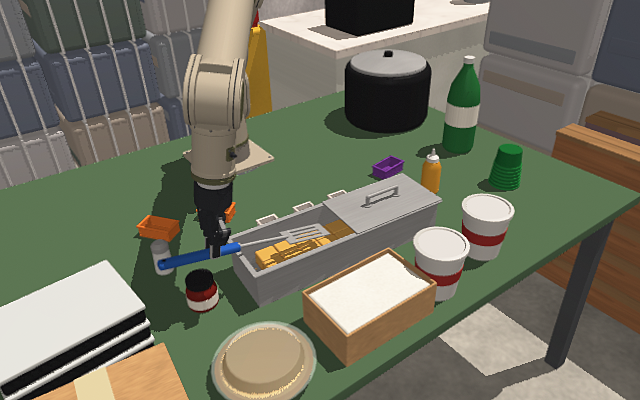

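View pics/t8.png

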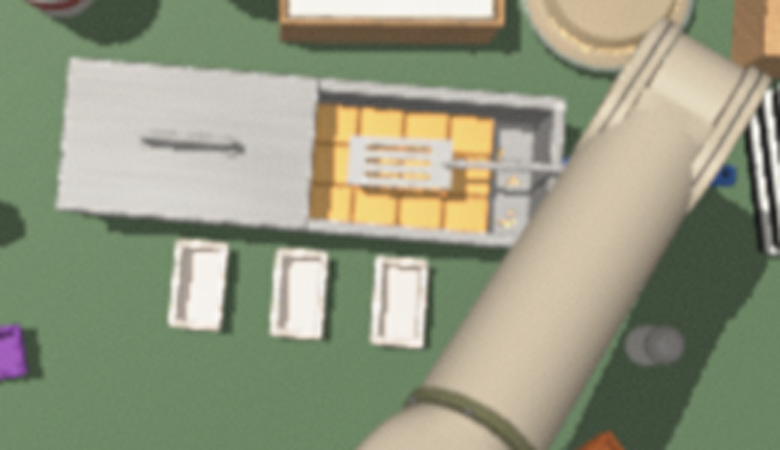

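The blade is clear of the cover (blade at about (400,163) in the top crop, cover edge at 317). The cover and the row are undisturbed. Lift.

```bash
python3 - <<'E'
from h import *
T0=np.load('Tg.npy'); A=tool(); B=A.copy(); B[2,3]+=.085; plan(B,n=4)
F=T0.copy(); F[:3,:3]=down([0,0,0],-4.04)[:3,:3]; F[:3,3]=[.4598,-.2216,.1676]; np.save('F.npy',F)
Fh=F.copy(); Fh[2,3]=.205; plan(Fh,T0=B,n=9); plan(F,T0=Fh,n=2)
E
```

```text
4 rows dp [[-0.0, 0.017, -0.105], [-0.0, 0.017, -0.105], [-0.0, 0.017, -0.105], [-0.0, 0.017, -0.105]] turn [0.0, 0.0, 0.0]
9 rows dp [[-0.08, -0.051, -0.002], [-0.08, -0.051, -0.001], [-0.081, -0.05, 0.0], [-0.081, -0.05, 0.001], [-0.081, -0.05, 0.002], [-0.081, -0.05, 0.003], [-0.081, -0.05, 0.004], [-0.081, -0.05, 0.004], [-0.081, -0.05, 0.005]] turn [0.022, 0.0, 0.001]
2 rows dp [[0.0, 0.0, 0.093], [0.0, 0.0, 0.093]] turn [0.0, 0.0, 0.0]
```

move_arm --claw '[0, 0, 0, 0, 0, 0]' --dp '[[0, 0.008, -0.05], [0, 0.017, -0.105], [0, 0.017, -0.105], [0, 0.017, -0.105], [0, 0.008, -0.055], [0, 0, 0]]' --turn '[[0, 0, 0], [0, 0, 0], [0, 0, 0], [0, 0, 0], [0, 0, 0], [0, 0, 0]]'

```text
clock: 18.62
position: [0.5995, -0.3225, 0.2199]
ee_rot: [0.996, -0.033, -0.001, 0.079]
ft_force: [-0.5, 0.4, -2.2]
grip_width: 0.233
```

move_arm --claw '[0, 0, 0, 0, 0, 0, 0, 0]' --dp '[[-0.04, -0.025, 0], [-0.08, -0.051, 0], [-0.081, -0.05, 0], [-0.081, -0.05, 0.001], [-0.081, -0.05, 0.002], [-0.081, -0.05, 0.003], [-0.081, -0.05, 0.004], [-0.081, -0.05, 0.004]]' --turn '[[0.022, 0, 0], [0.022, 0, 0], [0.022, 0, 0], [0.022, 0, 0], [0.022, 0, 0], [0.022, 0, 0], [0.022, 0, 0], [0.022, 0, 0]]'

```text
clock: 19.28
position: [0.4801, -0.2387, 0.2052]
ee_rot: [0.999, -0.033, -0.002, 0.008]
ft_force: [0.2, -0.6, -1.8]
grip_width: 0.236
```

move_arm --claw '[0, 0, 0, 0, 0]' --dp '[[-0.08, -0.05, 0.004], [-0.04, -0.025, 0.004], [0, 0, 0], [0, 0, 0], [0, 0, 0]]' --turn '[[0.022, 0, 0], [0, 0, 0], [0, 0, 0], [0, 0, 0], [0, 0, 0]]'

```text
clock: 19.7
position: [0.4592, -0.2235, 0.2048]
ee_rot: [0.999, -0.033, -0.001, 0.001]
ft_force: [-0.1, -1.0, -2.1]
grip_width: 0.234
```

```bash
python3 - <<'E'
from h import *
st(); T0=np.load('Tg.npy'); print(turner_pts(tool(),T0)); plan(np.load('F.npy'),n=2)
E
```

```text
t19.70 [ 0.4592 -0.2235  0.2048] yaw -3.77 z [-0.0021 -0.0015 -1.    ] F [-0.0849 -1.0146 -2.0944] g 0.234 q [-0.38  0.1   0.8   1.83 -0.07  1.24  0.37]
[[ 0.4517 -0.3362  0.2099]
 [ 0.4633 -0.1606  0.2096]
 [ 0.4743  0.006   0.2018]
 [ 0.4779  0.0609  0.2017]]
2 rows dp [[0.001, -0.005, 0.093], [0.001, -0.005, 0.093]] turn [0.001, 0.001, 0.003]
```

move_arm --claw '[0, 0, 0, 0, 0, 0, 0, 0]' --dp '[[0.001, -0.005, 0.04], [0.001, -0.004, 0.06], [0, 0, 0.06], [0, 0, 0.025], [0, 0, 0], [0, 0, 0], [0, 0, 0], [0, 0, 0]]' --turn '[[0.001, 0.001, 0.002], [0.001, 0.001, 0.003], [0, 0, 0], [0, 0, 0], [0, 0, 0], [0, 0, 0], [0, 0, 0], [0, 0, 0]]'

```text
clock: 20.37
position: [0.46, -0.2223, 0.1689]
ee_rot: [0.999, -0.035, 0.001, 0.0]
ft_force: [0.4, 0.1, -1.8]
grip_width: 0.231
```

```bash
python3 - <<'E'
from h import *
st(); T0=np.load('Tg.npy'); P=turner_pts(tool(),T0); print(P)
W=wpose()
print('wrist',proj('wrist',P,W),'scene',proj('scene',P),'top',proj('top',P))
for n in ['wrist','scene','top']: cv2.imwrite(f'pics/{n}9.png',cams.camera(n)[:,:,::-1])
s=cv2.imread('pics/scene9.png'); cv2.imwrite('pics/s9c.png',cv2.resize(s[140:300,130:400],None,fx=2.9,fy=2.9,interpolation=cv2.INTER_CUBIC))
s=cv2.imread('pics/top9.png'); cv2.imwrite('pics/t9c.png',cv2.resize(s[110:260,200:470],None,fx=2.9,fy=2.9,interpolation=cv2.INTER_CUBIC))
print((proj('scene',P)-[130,140]+.5)*2.9-.5); print((proj('top',P)-[200,110]+.5)*2.9-.5)
E
```

```text
t20.37 [ 0.46   -0.2223  0.1689] yaw -4.04 z [ 0.0011 -0.0006 -1.    ] F [ 0.3778  0.1214 -1.7597] g 0.231 q [-0.37  0.14  0.8   1.88 -0.11  1.17  0.4 ]
[[ 0.452  -0.335   0.1739]
 [ 0.4644 -0.1594  0.1738]
 [ 0.4762  0.0071  0.1662]
 [ 0.4801  0.062   0.1661]]
wrist [[ 322.9435  420.2071]
 [ 322.2174  124.9369]
 [ 321.8714 -343.1377]
 [ 322.4614 -393.9351]] scene [[176.626  208.9597]
 [247.7893 186.091 ]
 [307.1999 169.5116]
 [325.2018 163.6553]] top [[445.3315 213.1801]
 [386.922  208.804 ]
 [331.2436 204.779 ]
 [313.0056 203.4134]]
[[136.1654 200.9331]
 [342.539  134.6139]
 [514.8296  86.5336]
 [567.0352  69.5504]]
[[712.4114 300.1723]
 [543.0237 287.4817]
 [381.5566 275.809 ]
 [328.6662 271.8489]]
```

View pics/s9c.png

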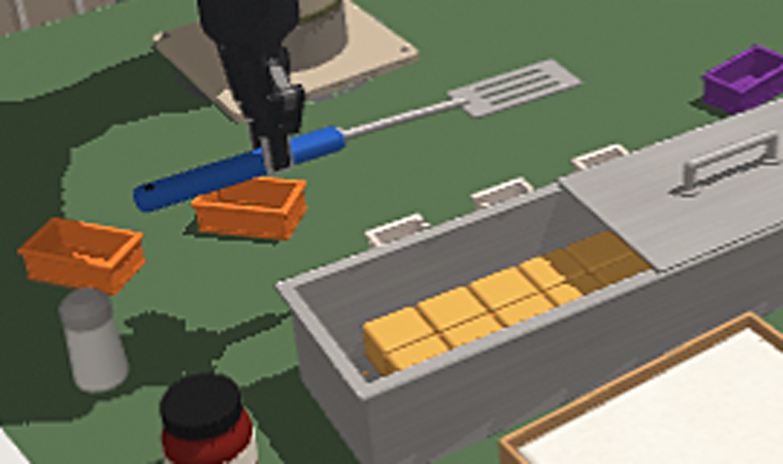

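View pics/t9c.png

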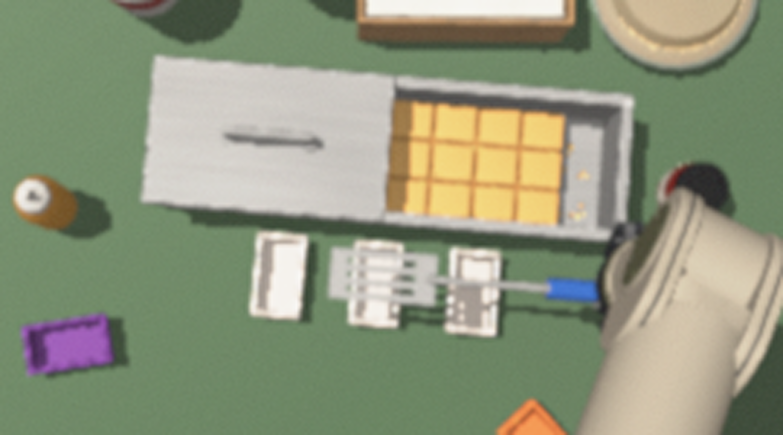

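View pics/wrist9.png

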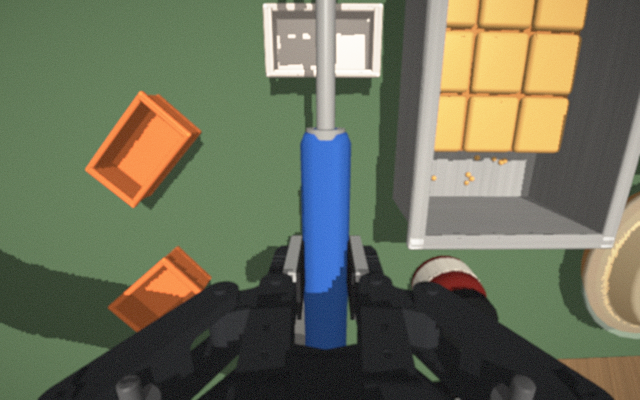

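```bash
python3 - <<'E'
from h import *
a=cv2.imread('pics/top0.png').astype(int); b=cv2.imread('pics/top9.png').astype(int)
for n,(x0,x1,y0,y1) in dict(cover=(246,338,126,186),honey=(202,230,165,195),jarTop=(430,455,165,178)).items():
    print(n,np.abs(a-b)[y0:y1,x0:x1].mean(), np.abs(a-b)[y0:y1,x0:x1].max())
a=cv2.imread('pics/scene0.png').astype(int); b=cv2.imread('pics/scene9.png').astype(int)
for n,(x0,x1,y0,y1) in dict(cover=(325,442,176,235),shaker=(152,175,240,275),jar=(183,220,268,312),honey=(420,442,150,195)).items():
    print(n,np.abs(a-b)[y0:y1,x0:x1].mean(), np.abs(a-b)[y0:y1,x0:x1].max())
W=ray('top',crop((200,110),2.9,[(258,230),(309,237),(302,322),(250,315),(452,248),(502,252),(497,337),(446,331)]),.034)
pf=lambda p:(np.array([[np.cos(PY),np.sin(PY)],[-np.sin(PY),np.cos(PY)]])@(p[:2]-PC))
print('L',pf(W[:4].mean(0)),'R',pf(W[4:].mean(0)))
st()
E
```

```text
cover 5.048490338164251 39
honey 3.499206349206349 9
jarTop 8.4 119
cover 6.109952194697957 175
shaker 24.994202898550725 97
jar 3.68018018018018 61
honey 2.7835016835016835 7
L [-0.1453  0.1094] R [-0.1452 -0.1137]
t20.52 [ 0.4598 -0.2221  0.1687] yaw -4.03 z [ 0.0009 -0.0004 -1.    ] F [-0.1824  0.3446 -2.1053] g 0.232 q [-0.37  0.14  0.8   1.88 -0.11  1.17  0.4 ]
```

move_arm --claw '[0, 0, 0, 0, 0, 0]' --dp '[[0, 0, 0], [0, 0, 0], [0, 0, 0], [0, 0, 0], [0, 0, 0], [0, 0, 0]]' --turn '[[0, 0, 0], [0, 0, 0], [0, 0, 0], [0, 0, 0], [0, 0, 0], [0, 0, 0]]'

```text
clock: 21.02
position: [0.4596, -0.2221, 0.1683]
ee_rot: [0.999, -0.035, 0.0, 0.0]
ft_force: [-0.3, -0.6, -2.3]
grip_width: 0.235
```

```bash
python3 -c "
from workcell import manip
print(manip.hand_in())"
```

```text
the job is handed in; nothing more can be done
None
```

I slid the three dishes into the row, drew the turner out from under the cover at about a 9° slant, and handed in at about 21 s with it still held over the middle dish.

**Dishes:** After placing, a wrist view put their centres at pan x ≈ −143 mm and pan y = −112, −1 and +110.5 mm. That leaves gaps of about 55 mm between neighbours and about 14 mm to the pan, square to it within about 0.5°. A final top-view check of the left and right dishes agreed within about 2 mm.

**Turner:** It is level to about 0.1° by the arm's pose and right way up. The blade is centred over the middle dish within about 3 mm, about 130 mm above the dish's rim. The position I expected from the grip matched the scene and top pictures within about 2 pixels, so it had not slipped.

**Cover and bystanders:**
- The cover's edges and the honey bottle match the first pictures.
- The picture comparison disagreed at three spots: the shaker, the jar's top in the top view, and the cover region in the scene view.
    - **Shaker:** it is now in the arm's shadow; by eye it sits within 1 pixel of where it was.
    - **Jar:** the arm partly hides its top in the top view; in the scene view the average difference is small.
    - **Cover region:** the region likely took in the moved dish and the pan's inside. In the top view the cover's edges stayed within 1 pixel.

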